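# Change the filter cartridge in the moisture trap

## Robot

A 7-joint arm with a two-finger parallel gripper is mounted at the origin on the work surface. World frame = base frame: x ahead of the robot, y to its left, z up, the work surface at z = 0. Lengths are in m, angles in rad, forces in N, time in s.
With the tool pointing down it reaches from about 0.4 to 0.85 m from the base axis. Payload 10.4 kg.
Tool frame: the origin (TCP) lies midway between the tips of the shut fingers; the grasp point (between the pads) lies 19 mm behind it; z points along the fingers, x is the direction in which the jaws open and shut, and the axes are right-handed (so a half turn about z gives the same grasp; the last joint's range is limited). The gripper opens to 85 mm and grips with 20 to 120 N. Pads are 22 mm wide; open, the fingers measure 114 mm over their backs; the gripper's body (76 mm by 85 mm) begins 54 mm behind the grasp point. The pads swing forward as they close: fully open they stand 13 mm farther back than shut.
Start: joints at [-1.186, 0.332, -0.065, 1.46, 0.022, 1.35, -0.088], TCP at [0.248, 0.574, 0.209] pointing down, gripper open.
Joint ranges: [-2.6, 2.6], [-0.5, 2.12], [-1.47, 1.34], [0.16, 2.42], [-1.27, 4.41], [0.06, 2.06], [-2.6, 2.6]. Speed limits (rad/s): [2.22, 2.22, 2.79, 2.79, 3.14, 3.14, 3.14].

## Interface

Orientations are given as a unit quaternion [x, y, z, w].
In Python, from workcell import manip, cams gives the robot as it stands.
- The arm moves only by the tool move_arm, never from a script. Its argument "moves" is a list of rows, each a list of 7 numbers: the turn, a rotation vector about the tool's x, y, z in degrees, then the shift along the tool's x, y, z in m, then the finger opening in m, from 0 to 0.0854. A call has 1 to 10 rows; each row is the pose to reach, as a shift and turn from the pose commanded when the call began, along the tool's axes at that moment; what a row does not reach only later rows make up. A row lasts 1/10 s, in which the tool goes at most 50 mm and 8.59 degrees, less where a joint would pass 70% of its speed; a pose out of reach is approached as far as the arm can. A call with a gripper value outside its range is refused whole. The fingers move at their own pace and stop on an object; "grip_force" is the grip in N (left out, the last holds). Time passes only in rows, so rows that repeat a pose let the fingers close. It gives the time, the measured TCP pose, the force and the opening at its end, in the units of the state.
- manip.get_obs(): the state, without advancing time (a new reading comes with each control period).
- cams.camera(name): name is "scene" or "side" or "wrist"; returns the picture (480x640x3 uint8, red, green, blue); there is no depth.
- cams.camera_params(name): a dict with "fx", "fy", "cx", "cy" (pixels), "dist_coeffs" ([k1, k2, p1, p2, k3] as OpenCV has them; the pictures are not rectified), "xyz" and "rotation" of the camera in the world. Camera axes: x right, y up, looking along -z (the intrinsics and any distortion apply to the point x, -y, -z); pixel columns grow to the right and rows downward; lengths in m; the calibration is good to about 2 mm. A picture is of the moment at which its call begins: read the wrist's pose just before it. camera_params takes no time and is no camera call; for the wrist camera it gives the pose at the moment of the call.
- manip.hand_in(): hands the job in, once; it reports no verdict.
The state is a dict: "clock": time; "joint_pos": joint angles; "joint_velocities": joint speeds; "tau": joint torques, N m; "position": TCP position; "ee_rot": TCP orientation; "ft_force": force on the tool from outside, world axes, zero at the start; "torque": the same for the moment, N m; "grip_width": opening from 0.0 (shut) to 1.0 (fully open).
Only numpy, scipy, OpenCV 4.12 (cv2) and the standard library are available. Lean on these libraries where they do the work, as an engineer would, in place of code of your own. Each camera call takes 0.05 s, during which the arm holds its last target. There are 200 camera calls.

## Task

The moisture trap of the air-abrasive unit stands open and empty: slide the fresh white filter cartridge over the stem of the tilted canister until it is right down, swing the captive blue screw cap shut over it by its hinged ring, and only then twist the cap clockwise to its stop, so that its white grip bar points at the orange tab. Leave the spent brown cartridge, the stone fragment, the amber bottle and the brush where they are.

Things in the scene. Friction and masses are not known exactly. Their poses are not given: they have to be found in the camera images.
- fresh: Fresh filter cartridge: white sleeve with blue ribs, outer diameter 40 mm (41 over the ribs), 50 mm tall, bore 19 mm right through, 60 g, standing loose on the table. Origin: centre of its underside, z up along the bore. It may go on either way up.
- fresh_mid (a point): Centre of the fresh cartridge: on its bore axis, 25 mm above its underside.
- spent: Spent filter cartridge, same shape but brown, standing loose; leave it. Origin: centre of its underside.
- canister_rim (a point): Centre of the mouth of the canister, a fixed aluminium cup (outer diameter 76 mm, bore 66 mm, 34 mm deep, 70 mm tall) that leans 30 degrees from vertical, roughly to the right seen from the robot (-y). z: out of the mouth along its axis; x: across the mouth to the hinge, on the higher side of the rim; y: along the hinge pin.
- stem_tip (a point): Top of the brass stem on the canister's axis, 6 mm above the rim: 14 mm diameter from the inner floor up, its last 4 mm tapering to 6 mm diameter. A cartridge that is right down stands 16 mm above the rim. Axes as canister_rim.
- canister_seat (a point): Where the centre of a cartridge lies when it is right down on the stem: on the canister's axis, 9 mm below the rim. Axes as canister_rim.
- lid_hinge (a point): Hinge pin of the lid ring, 43 mm along +x of canister_rim, at rim height. Pin along y. Axes as canister_rim.
- lid (a joint): Swing of the lid ring about its pin, rad: 0 closed flat on the rim, up to 2.1 thrown open; a friction hinge that stays where it is left. The ring is dark steel, outer diameter 86 mm, 11 mm tall; it carries the screw cap.
- lid_tab (a point): Middle of the orange tab on the ring's edge farthest from the hinge: 98 mm along -x and 7 mm along z from the pin, in the lid's frame. The tab sticks out 22 mm past the ring (86 to 108 mm from the pin), 16 mm wide along the pin, 8 mm thick. Axes are the lid's: those of canister_rim when closed, z its outward face.
- cap (a joint): Twist of the hollow screw cap in its ring, rad: 0 loose (grip bar nearly along the hinge pin), growing clockwise seen from outside, 1.45 at its stop (tight, bar pointing at the tab). Turns stiffly, 0.15 N m.
- cap_bar (a point): Middle of the white grip bar, 58 mm long, 14 wide, 22 tall, on top of the blue cap (76 mm diameter): on the cap's axis, 40 mm above the rim when closed, where the bar spans 30 to 52 mm above the rim. z outward; x, y turn with the cap. The bar's length lies 1.45 rad counter-clockwise of x.
- fragment: Carved limestone fragment 85 x 65 x 31 mm, bystander. Origin: centre of its underside.
- solvent: Amber bottle with black cap, 60 mm diameter, 140 mm tall, bystander. Origin: centre of its underside.
- brush: Brush 170 mm long lying flat, bystander.
There are look-alikes about, which are no part of the job. There is more than one size of the part that bears canister_rim; the job needs the smaller.

How it is judged:
By the outcome, as a careful person would: the job done as asked, in the order asked, and still so for the second after the job is handed in, with the robot touching nothing.
It also fails if it takes over 64 s, if anything falls off the work surface, if the arm or the gripper's body presses on something with over 40 N, if the wrist force passes 120 N, or if a joint passes its speed limit or range.

## Working session

There is one attempt and no reset: what is moved stays moved. The work goes in short steps, Python scripts to look and compute and a tool call to move; the robot and the scene stay as the last step left them, time stands still between calls to the robot, and variables do not carry over. Pictures are saved under pics/ and viewed, about 8 in all and at most 12, crops included, and the job is handed in when it is done.

Besides the shell and the picture viewer there is one more tool, called as name(argument=value, ...), one argument or row to a line, values as JSON. move_arm: Moves the arm, as the interface text tells. Its arguments: {"type":"object","properties":{"moves":{"type":"array","items":{"type":"array","items":{"type":"number"}}},"grip_force":{"type":"number"}},"required":["moves"]}

```bash
mkdir -p pics; ls; python3 - <<'E'
from workcell import manip,cams
import cv2,numpy as np
for n in ["scene","side","wrist"]:
    p=cams.camera_params(n); print(n,{k:np.round(v,4).tolist() for k,v in p.items()})
    cv2.imwrite(f"pics/{n}0.png",cams.camera(n)[:,:,::-1])
print(manip.get_obs())
E
```

```text
pics
scene {'fx': 549.0421, 'fy': 549.0421, 'cx': 318.3698, 'cy': 230.8572, 'dist_coeffs': [-0.1568, 0.0, 0.0, 0.0, 0.0], 'xyz': [1.2445, -0.2861, 0.8946], 'rotation': [0.3125, 0.198, 0.4954, 0.7859]}
side {'fx': 441.2514, 'fy': 441.2514, 'cx': 312.9642, 'cy': 243.0959, 'dist_coeffs': [-0.084, 0.0, 0.0, 0.0, 0.0], 'xyz': [0.2832, -0.4561, 0.8439], 'rotation': [0.315, -0.088, -0.2586, 0.9089]}
wrist {'fx': 353.8634, 'fy': 353.8634, 'cx': 313.863, 'cy': 240.6386, 'dist_coeffs': [-0.049, 0.0, 0.0, 0.0, 0.0], 'xyz': [0.185, 0.6, 0.3722], 'rotation': [-0.1113, -0.0732, 0.5443, 0.8282]}
{'clock': 0.15, 'joint_pos': array([-1.18558896,  0.33273044, -0.0646935 ,  1.46071013,  0.02161579,
        1.349898  , -0.08849555]), 'joint_velocities': array([-2.22358655e-04, -4.44964831e-03,  2.90626667e-05, -3.57874252e-03,
        1.52203005e-04,  8.07237550e-04, -2.35987479e-04]), 'tau': array([ 9.41319377e-04, -6.25829530e+01,  4.91352996e-02, -3.91852212e+01,
        1.62026536e-02,  7.45238591e-03,  3.60003048e-05]), 'position': array([0.24776706, 0.57347534, 0.20841464]), 'ee_rot': array([ 8.35637680e-01,  5.49280795e-01, -4.21263177e-04,  3.13423183e-04]), 'ft_force': array([ 0.29346055,  0.38679655, -0.33055406]), 'torque': array([-0.04318455, -0.01223106, -0.00778868]), 'grip_width': 0.9997010837042327}
```

View pics/scene0.png

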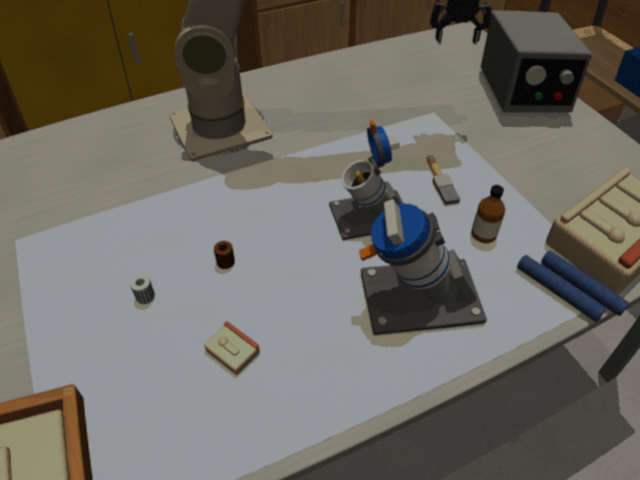

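View pics/side0.png

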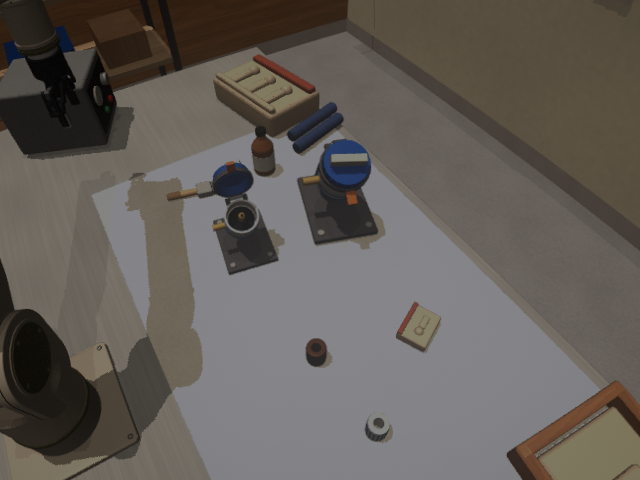

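The scene view shows the fresh cartridge at (143,290), the spent one at (224,255), the open small canister with its rim at about (361,180), and the lid above it with its tab at (374,127). In the side view these are at (378,425), (316,350), (242,218) and (230,167). The big closed unit is the look-alike.

```bash
cat > h.py <<'E'
import numpy as np,cv2
from scipy.spatial.transform import Rotation as R
from workcell import manip,cams
def KD(p): return np.array([[p["fx"],0,p["cx"]],[0,p["fy"],p["cy"]],[0,0,1.]]),np.array(p["dist_coeffs"],float)
def ray(p,uv):
    K,D=KD(p); q=cv2.undistortPoints(np.array(uv,float).reshape(-1,1,2),K,D).reshape(-1,2)
    d=np.c_[q[:,0],-q[:,1],-np.ones(len(q))]@R.from_quat(p["rotation"]).as_matrix().T
    return np.array(p["xyz"]),d/np.linalg.norm(d,axis=1)[:,None]
def onz(p,uv,z):
    o,d=ray(p,uv); return o+d*((z-o[2])/d[:,2])[:,None]
def tri(ps,uvs):
    A=np.zeros((3,3));b=np.zeros(3);L=[]
    for p,uv in zip(ps,uvs):
        o,d=ray(p,[uv]);d=d[0];M=np.eye(3)-np.outer(d,d);A+=M;b+=M@o;L.append((M,o))
    x=np.linalg.solve(A,b); return x,[np.linalg.norm(M@(x-o)) for M,o in L]
def proj(p,X):
    K,D=KD(p); c=(np.atleast_2d(X)-p["xyz"])@R.from_quat(p["rotation"]).as_matrix()
    return cv2.projectPoints(c*[1,-1,-1],np.zeros(3),np.zeros(3),K,D)[0].reshape(-1,2)
E
python3 - <<'E'
from h import *
s=cv2.imread("pics/scene0.png");d=cv2.imread("pics/side0.png")
P,Q=cams.camera_params("scene"),cams.camera_params("side")
a=cv2.resize(s[110:240,310:440],(400,400),interpolation=cv2.INTER_CUBIC)
b=cv2.resize(d[150:280,180:310],(400,400),interpolation=cv2.INTER_CUBIC)
c=cv2.resize(s[265:315,110:180],(400,200),interpolation=cv2.INTER_CUBIC) 
e=cv2.resize(d[400:450,345:415],(400,200),interpolation=cv2.INTER_CUBIC) 
cv2.imwrite("pics/crop1.png",np.vstack([np.hstack([a,b]),np.hstack([c,e])]))
print("rim",tri([P,Q],[(361,180),(242,218)]),"tab",tri([P,Q],[(374,127),(230,167)]))
print("fresh top",onz(P,[(141,282)],.05),onz(Q,[(378,420)],.05))
print("spent",onz(P,[(223,246)],.05),onz(Q,[(316,345)],.05))
for n,i,p in(("scene",s,P),("side",d,Q)):
    h=cv2.cvtColor(i,cv2.COLOR_BGR2HSV)
    for nm,lo,hi in(("orange",(4,170,120),(16,255,255)),("blue",(100,170,60),(125,255,255))):
        m=cv2.inRange(h,lo,hi);k,_,st,ce=cv2.connectedComponentsWithStats(m)
        print(n,nm,[(ce[j].round(1).tolist(),st[j].tolist()) for j in range(1,k) if st[j,4]>25])
E
```

```text
rim (array([0.48579884, 0.17449843, 0.11798774]), [np.float64(0.001397352661367322), np.float64(0.0013973526613671682)]) tab (array([0.487784  , 0.19481896, 0.25121385]), [np.float64(0.00158006443241019), np.float64(0.001580064432410046)])
fresh top [[ 0.49646467 -0.32012375  0.05      ]] [[ 0.49840515 -0.3212428   0.05      ]]
spent [[ 0.47593988 -0.14019208  0.05      ]] [[ 0.48189519 -0.14130014  0.05      ]]
scene orange [([632.4, 252.6], [622, 240, 18, 23, 206]), ([364.8, 251.9], [360, 246, 10, 12, 76])]
scene blue [([635.3, 52.1], [628, 48, 12, 11, 75]), ([383.6, 140.0], [377, 127, 13, 26, 149]), ([374.1, 151.2], [370, 142, 8, 20, 79]), ([402.0, 229.2], [371, 204, 59, 48, 1475])]
side orange [([352.6, 199.2], [348, 196, 9, 7, 32])]
side blue []
```

View pics/crop1.png

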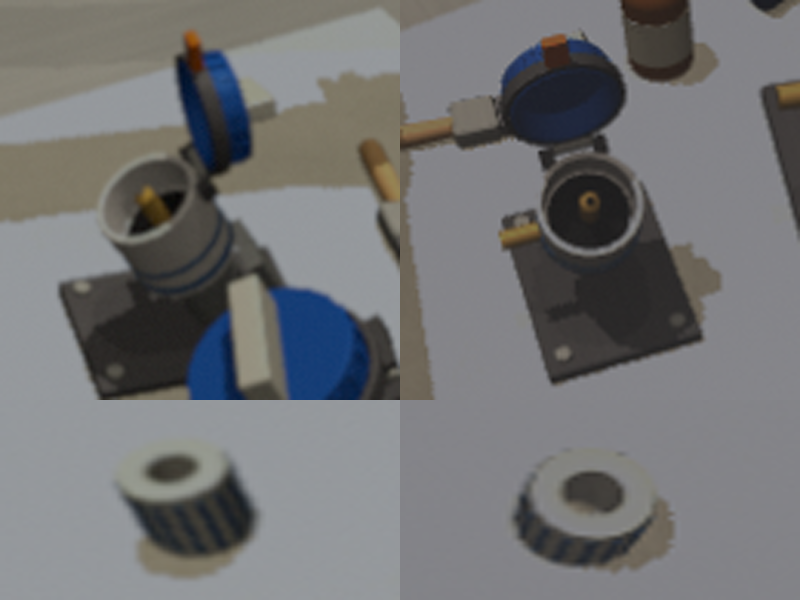

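The crops show the open canister mouth with the stem tip near scene (357,172) / side (242,214). The hinge is on the far, high side of the rim and the lid stands about 111° open. I'll go to a tilted viewing pose over the mouth, which also tests reach.

```bash
cat >> h.py <<'E'
def goto(Rt,pt,o=None):
    """turn (deg) and shift in present tool axes to target"""
    o=o or manip.get_obs(); R0=R.from_quat(o["ee_rot"])
    rv=(R0.inv()*Rt).as_rotvec(degrees=True); t=R0.inv().apply(np.array(pt)-o["position"])
    print("t=%.2f pos"%o["clock"],o["position"].round(4),"-> turn",rv.round(1),"shift",t.round(4),"n=%.1f"%max(np.linalg.norm(t)/.05,np.linalg.norm(rv)/8.59))
def axes(z,x):
    z=np.array(z,float);z/=np.linalg.norm(z);x=np.array(x,float);x=x-z*(x@z);x/=np.linalg.norm(x)
    return R.from_matrix(np.c_[x,np.cross(z,x),z])
E
python3 - <<'E'
from h import *
P,Q=cams.camera_params("scene"),cams.camera_params("side")
f=lambda x,y:(310+x*.325,110+y*.325)
g=lambda x,y:(180+(x-400)*.325,150+y*.325)
for n,a,b in(("rim",(152,199),(591,207)),("tip",(146,190),(590,200)),("tab",(194,50),(555,52))):
    x,e=tri([P,Q],[f(*a),g(*b)]);print(n,x.round(4),np.round(e,4))
for u in[(400,300),(430,250),(345,200)]:pass
print("big bar",tri([P,Q],[(393,224),(349,160)])[0])
p=cams.camera_params("wrist");o=manip.get_obs();T=R.from_quat(o["ee_rot"])
print("cam in tool",T.inv().apply(np.array(p["xyz"])-o["position"]),"view",T.inv().apply(R.from_quat(p["rotation"]).apply([0,0,-1])))
Rt=axes((0,.5,-.866),(1,0,0))
goto(Rt,(.486,.05,.40)); goto(T,(.32,.43,.42))
E
```

```text
rim [0.4835 0.1692 0.1303] [0.0041 0.0041]
tip [0.4828 0.1651 0.1406] [0.003 0.003]
tab [0.4877 0.1924 0.2536] [0.0018 0.0018]
big bar [0.71585923 0.10473716 0.22907066]
cam in tool [-0.00065273 -0.06812581 -0.16387843] view [0.00131978 0.26391967 0.96454376]
t=0.15 pos [0.2478 0.5735 0.2084] -> turn [26.5 17.5 65. ] shift [-0.3863  0.4263 -0.1912] n=12.1
t=0.15 pos [0.2478 0.5735 0.2084] -> turn [0. 0. 0.] shift [-0.1033  0.1232 -0.2115] n=5.3
```

move_arm(
  moves=[
    [0,0,0,-0.02,0.025,-0.05,0.085],
    [0,0,0,-0.04,0.05,-0.1,0.085],
    [0,0,0,-0.07,0.08,-0.145,0.085],
    [0,0,0,-0.1,0.11,-0.185,0.085],
    [26.5,17.5,65,-0.386,0.426,-0.191,0.085],
    [26.5,17.5,65,-0.386,0.426,-0.191,0.085],
    [26.5,17.5,65,-0.386,0.426,-0.191,0.085],
    [26.5,17.5,65,-0.386,0.426,-0.191,0.085],
    [26.5,17.5,65,-0.386,0.426,-0.191,0.085],
    [26.5,17.5,65,-0.386,0.426,-0.191,0.085],
  ],
)

```text
clock: 1.15
position: [0.4228, 0.1886, 0.3891]
ee_rot: [0.967, 0.165, 0.001, -0.193]
ft_force: [1.1, 0.9, -0.3]
grip_width: 0.995
```

```bash
python3 - <<'E'
from h import *
goto(axes((0,.5,-.866),(1,0,0)),(.486,.05,.40)); print(manip.get_obs()["joint_pos"].round(2))
E
```

```text
t=1.15 pos [0.4228 0.1886 0.3891] -> turn [ 7.4  4.8 18.4] shift [ 0.0163  0.1369 -0.0657] n=3.1
[-0.66 -0.13  0.4   1.64 -0.33  1.58  0.06]
```

move_arm(
  moves=[
    [7.4,4.8,18.4,0.016,0.137,-0.066,0.085],
    [7.4,4.8,18.4,0.016,0.137,-0.066,0.085],
    [7.4,4.8,18.4,0.016,0.137,-0.066,0.085],
    [7.4,4.8,18.4,0.016,0.137,-0.066,0.085],
    [7.4,4.8,18.4,0.016,0.137,-0.066,0.085],
    [7.4,4.8,18.4,0.016,0.137,-0.066,0.085],
  ],
)

```text
clock: 1.75
position: [0.4859, 0.0536, 0.4]
ee_rot: [0.966, 0.004, -0.001, -0.257]
ft_force: [0.2, 0.7, 0.2]
grip_width: 0.994
```

```bash
python3 - <<'E'
from h import *
goto(axes((0,.5,-.866),(1,0,0)),(.486,.05,.40)); print(manip.get_obs()["joint_pos"].round(2))
import json
p=cams.camera_params("wrist"); json.dump({k:np.array(v).tolist() for k,v in p.items()},open("w1.json","w"))
im=cams.camera("wrist")[:,:,::-1]; cv2.imwrite("pics/w1.png",im)
E
```

```text
t=1.75 pos [0.4859 0.0536 0.4   ] -> turn [0.2 0.2 0.4] shift [ 0.0001  0.0032 -0.0018] n=0.1
[-0.48 -0.    0.66  1.55 -0.51  1.68  0.15]
```

View pics/w1.png

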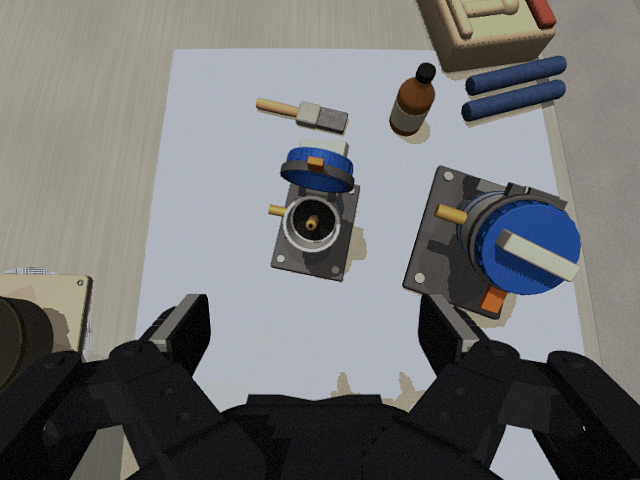

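The wrist view shows the mouth at about (311,222), the tab at (316,161), and the base plate front corners at (272,268) and (342,280). The unit is turned slightly. I'll measure precisely from a crop.

```bash
python3 - <<'E'
from h import *
im=cv2.imread("pics/w1.png")
cv2.imwrite("pics/w1c.png",cv2.resize(im[140:290,250:370],(480,600),interpolation=cv2.INTER_CUBIC))
E
```

```text
(no output)
```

View pics/w1c.png

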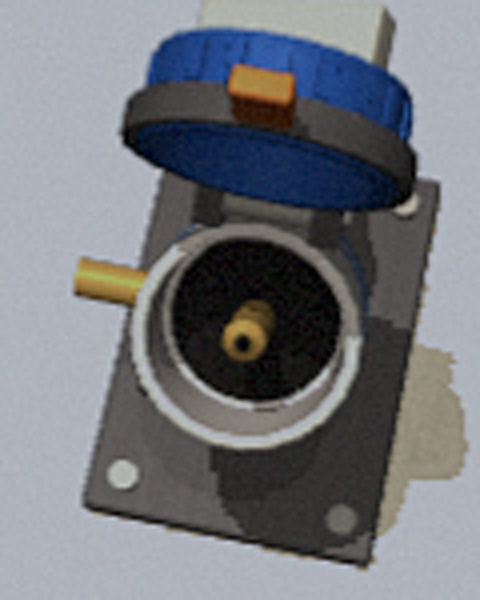

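```bash
python3 - <<'E'
from h import *
import json
W=json.load(open("w1.json"));P,Q=cams.camera_params("scene"),cams.camera_params("side")
f=lambda x,y:(310+x*.325,110+y*.325)
g=lambda x,y:(180+(x-400)*.325,150+y*.325)
w=lambda x,y:(250+x/4,140+y/4)
pts={}
for n,a,b,c in(("rim",(152,199),(591,207),(249,336)),("tip",(146,190),(590,200),(242,340)),("tabtip",(193,38),(555,42),(262,83))):
    uv=[f(*a),g(*b),w(*c)]
    x,e=tri([P,Q,W],uv);pts[n]=x;print(n,x.round(4),np.round(e,4))
    print("   SW",tri([P,W],[uv[0],uv[2]])[0].round(4),"QW",tri([Q,W],uv[1:])[0].round(4))
c=onz(W,[w(85,503),w(370,562),w(438,185),w(160,180)],.008);print(c.round(4))
for i,j in((0,1),(1,2),(3,0)): 
    v=c[j]-c[i];print(np.linalg.norm(v).round(4),np.degrees(np.arctan2(v[1],v[0])).round(1))
E
```

```text
rim [0.4828 0.1688 0.1302] [0.0044 0.0039 0.0013]
   SW [0.4825 0.1699 0.1325] QW [0.4832 0.1685 0.126 ]
tip [0.4815 0.1646 0.1403] [0.0035 0.003  0.0022]
   SW [0.4802 0.166  0.1404] QW [0.4813 0.1626 0.1402]
tabtip [0.4869 0.1909 0.2631] [0.0019 0.0027 0.0018]
   SW [0.4853 0.1925 0.2625] QW [0.4868 0.1897 0.2631]
[[0.415  0.1345 0.008 ]
 [0.5307 0.1114 0.008 ]
 [0.5622 0.2752 0.008 ]
 [0.442  0.2764 0.008 ]]
0.118 -11.3
0.1668 79.1
0.1444 -100.8
```

Canister lean azimuth is −101° and the rim is about (0.4826, 0.168, 0.131). The lid is about 1.90 rad open, and the measured tab radius of 0.110 agrees with the expected 0.108. Next is the cartridge.

```bash
python3 - <<'E'
from h import *
P,Q=cams.camera_params("scene"),cams.camera_params("side")
print("frag",onz(P,[(232,345)],.031),onz(Q,[(419,325)],.031))
goto(axes((0,0,-1),(1,0,0)),(.4975,-.3207,.12))
E
```

```text
frag [[ 0.69710416 -0.20133271  0.031     ]] [[ 0.68986049 -0.20847089  0.031     ]]
t=1.80 pos [0.4857 0.054  0.4002] -> turn [-29.8   0.1   0.5] shift [0.0084 0.4645 0.0568] n=9.4
```

move_arm(
  moves=[
    [-29.8,0,0,0.01,0.465,0.057,0.085],
    [-29.8,0,0,0.01,0.465,0.057,0.085],
    [-29.8,0,0,0.01,0.465,0.057,0.085],
    [-29.8,0,0,0.01,0.465,0.057,0.085],
    [-29.8,0,0,0.01,0.465,0.057,0.085],
    [-29.8,0,0,0.01,0.465,0.057,0.085],
    [-29.8,0,0,0.01,0.465,0.057,0.085],
    [-29.8,0,0,0.01,0.465,0.057,0.085],
    [-29.8,0,0,0.01,0.465,0.057,0.085],
    [-29.8,0,0,0.01,0.465,0.057,0.085],
  ],
)

```text
clock: 2.8
position: [0.4969, -0.3242, 0.1166]
ee_rot: [1.0, 0.003, -0.002, -0.0]
ft_force: [-1.3, 1.1, 0.3]
grip_width: 0.994
```

move_arm(
  moves=[
    [0,0,0,0,0,0,0.085],
    [0,0,0,0,0,0,0.085],
    [0,0,0,0,0,0,0.085],
  ],
)

```text
clock: 3.1
position: [0.4999, -0.3208, 0.1206]
ee_rot: [1.0, 0.004, 0.001, -0.0]
ft_force: [0.2, 0.6, -0.2]
grip_width: 0.993
```

```bash
python3 - <<'E'
from h import *
goto(axes((0,0,-1),(1,0,0)),(.4975,-.3207,.022)); print(manip.get_obs()["joint_pos"].round(2))
p=cams.camera_params("wrist");im=cams.camera("wrist")[:,:,::-1]; cv2.imwrite("pics/w2.png",im)
u=proj(p,[[.4975,-.3207,.05],[.4975,-.3207,.0]]);print(u)
h=cv2.cvtColor(im,cv2.COLOR_BGR2HSV);m=((h[...,1]<45)&(h[...,2]>0)).astype(np.uint8)
x,y=u[0].astype(int);cv2.circle(im,(x,y),2,(0,0,255),-1);cv2.imwrite("pics/w2a.png",im)
E
```

```text
t=3.10 pos [ 0.4999 -0.3208  0.1206] -> turn [-0.  -0.1  0.5] shift [-0.0026 -0.0001  0.0986] n=2.0
[-0.11  0.4   0.76  1.69 -0.3   1.17  0.74]
[[312.2414158  244.5092414 ]
 [312.26797838 228.04256935]]Traceback (most recent call last):
  File "<stdin>", line 6, in <module>
cv2.error: OpenCV(4.12.0) :-1: error: (-5:Bad argument) in function 'circle'
> Overload resolution failed:
>  - Layout of the output array img is incompatible with cv::Mat
>  - Expected Ptr<cv::UMat> for argument 'img'
```

View pics/w2.png

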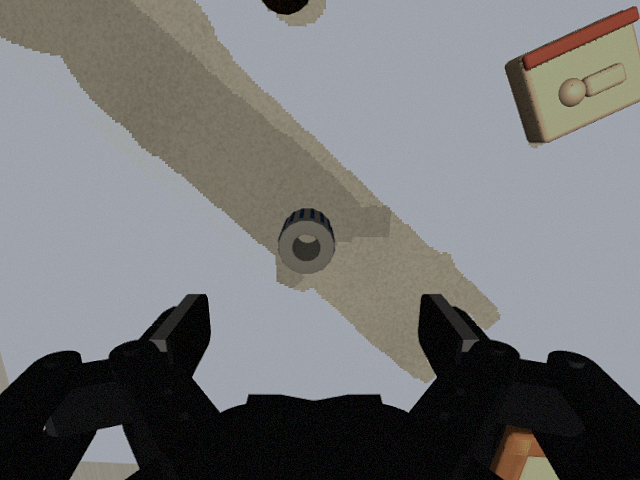

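The cartridge top is at (306,245), within about 4 mm of the prediction (312,244.5). Descend and grip.

move_arm(
  moves=[
    [0,0,0,-0.005,0,0.05,0.085],
    [0,0,0,-0.005,0,0.098,0.085],
    [0,0,0,-0.005,0,0.098,0.085],
    [0,0,0,-0.005,0,0.098,0.085],
    [0,0,0,-0.005,0,0.098,0.02],
    [0,0,0,-0.005,0,0.098,0.02],
    [0,0,0,-0.005,0,0.098,0.02],
    [0,0,0,-0.005,0,0.098,0.02],
    [0,0,0,-0.005,0,0.098,0.02],
    [0,0,0,-0.005,0,0.098,0.02],
  ],
  grip_force=30,
)

```text
clock: 4.15
position: [0.4946, -0.3231, 0.0235]
ee_rot: [1.0, 0.003, 0.001, 0.0]
ft_force: [-0.9, 1.3, 10.5]
grip_width: 0.438
```

move_arm(
  moves=[
    [0,0,0,0,0,0,0.02],
    [0,0,0,0,0,-0.04,0.02],
    [0,0,0,0,0,-0.08,0.02],
    [0,0,0,0,0,-0.13,0.02],
    [0,0,0,0,0,-0.13,0.02],
    [0,0,0,0,0,-0.13,0.02],
    [0,0,0,0,0,-0.13,0.02],
  ],
)

```text
clock: 4.85
position: [0.4931, -0.3222, 0.1508]
ee_rot: [1.0, 0.003, -0.0, -0.0]
ft_force: [-0.6, 0.2, -0.2]
grip_width: 0.431
```

```bash
python3 - <<'E'
from h import *
p=cams.camera_params("wrist");cv2.imwrite("pics/w3.png",cams.camera("wrist")[:,:,::-1])
a=np.array([-.0954,-.491,.866]);a/=np.linalg.norm(a); rim=np.array([.4826,.1682,.131])
for d in (.15,.07,.03): goto(axes(-a,(.982,-.191,0)),rim+d*a)
E
```

```text
t=4.90 pos [ 0.4929 -0.3222  0.1505] -> turn [29.9  3.1 11.1] shift [-0.0222 -0.417  -0.11  ] n=8.6
t=4.90 pos [ 0.4929 -0.3222  0.1505] -> turn [29.9  3.1 11.1] shift [-0.0142 -0.4561 -0.0407] n=9.2
t=4.90 pos [ 0.4929 -0.3222  0.1505] -> turn [29.9  3.1 11.1] shift [-0.0102 -0.4757 -0.006 ] n=9.5
```

View pics/w3.png

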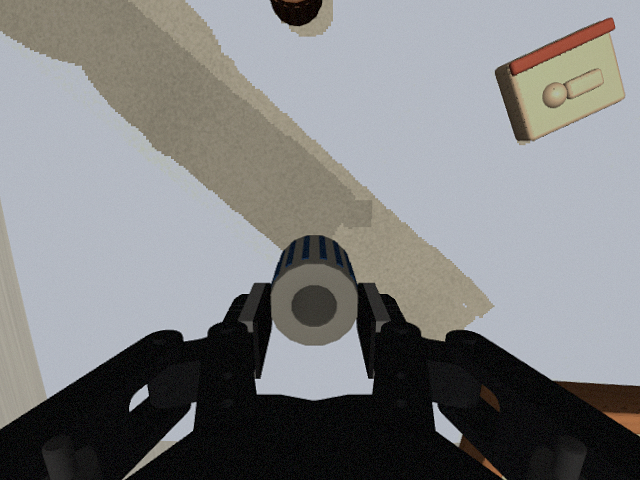

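The cartridge is held, about 2.7 mm off along tool −y, which I'll compensate for. Now to the pre-insertion pose on the axis.

move_arm(
  moves=[
    [29.9,3.1,11.1,-0.022,-0.415,-0.109,0.02],
    [29.9,3.1,11.1,-0.022,-0.415,-0.109,0.02],
    [29.9,3.1,11.1,-0.022,-0.415,-0.109,0.02],
    [29.9,3.1,11.1,-0.022,-0.415,-0.109,0.02],
    [29.9,3.1,11.1,-0.022,-0.415,-0.109,0.02],
    [29.9,3.1,11.1,-0.022,-0.415,-0.109,0.02],
    [29.9,3.1,11.1,-0.022,-0.415,-0.109,0.02],
    [29.9,3.1,11.1,-0.022,-0.415,-0.109,0.02],
    [29.9,3.1,11.1,-0.022,-0.415,-0.109,0.02],
    [29.9,3.1,11.1,-0.022,-0.415,-0.109,0.02],
  ],
)

```text
clock: 5.9
position: [0.4677, 0.0965, 0.2608]
ee_rot: [0.962, -0.089, 0.025, -0.258]
ft_force: [0.5, -0.3, -1.1]
grip_width: 0.437
```

move_arm(
  moves=[
    [0,0,0,0,0,0,0.02],
    [0,0,0,0,0,0,0.02],
    [0,0,0,0,0,0,0.02],
    [0,0,0,0,0,0,0.02],
  ],
)

```text
clock: 6.3
position: [0.4691, 0.0912, 0.2602]
ee_rot: [0.961, -0.094, 0.026, -0.257]
ft_force: [0.3, 0.7, -1.1]
grip_width: 0.436
```

```bash
python3 - <<'E'
from h import *
import json
p=cams.camera_params("wrist");im=cams.camera("wrist")[:,:,::-1]
a=np.array([-.0954,-.491,.866]);a/=np.linalg.norm(a); rim=np.array([.4826,.1682,.131])
A=axes(-a,(.982,-.191,0))
for d in (.15,.07,.03): goto(A,rim+d*a+.0025*A.as_matrix()[:,1])
o=manip.get_obs();print(o["joint_pos"].round(2),o["grip_width"])
s=cams.camera("scene")[:,:,::-1];q=cams.camera("side")[:,:,::-1]
Z=lambda i,x,y,w,h:cv2.resize(i[y:y+h,x:x+w],(400,300),interpolation=cv2.INTER_CUBIC)
cv2.imwrite("pics/pre.png",np.vstack([np.hstack([cv2.resize(im,(400,300)),Z(s,280,90,160,120)]),np.hstack([Z(q,160,140,160,120),Z(im,220,150,200,150)])]))
E
```

```text
t=6.35 pos [0.4691 0.0914 0.2604] -> turn [ 0.  -0.2 -0.1] shift [-0.0014 -0.0003  0.001 ] n=0.0
t=6.35 pos [0.4691 0.0914 0.2604] -> turn [ 0.  -0.2 -0.1] shift [-0.0016 -0.0004  0.081 ] n=1.6
t=6.35 pos [0.4691 0.0914 0.2604] -> turn [ 0.  -0.2 -0.1] shift [-0.0017 -0.0004  0.121 ] n=2.4
[-0.42 -0.11  0.48  1.93 -0.49  1.27  0.01] 0.4359802878183177
```

View pics/pre.png

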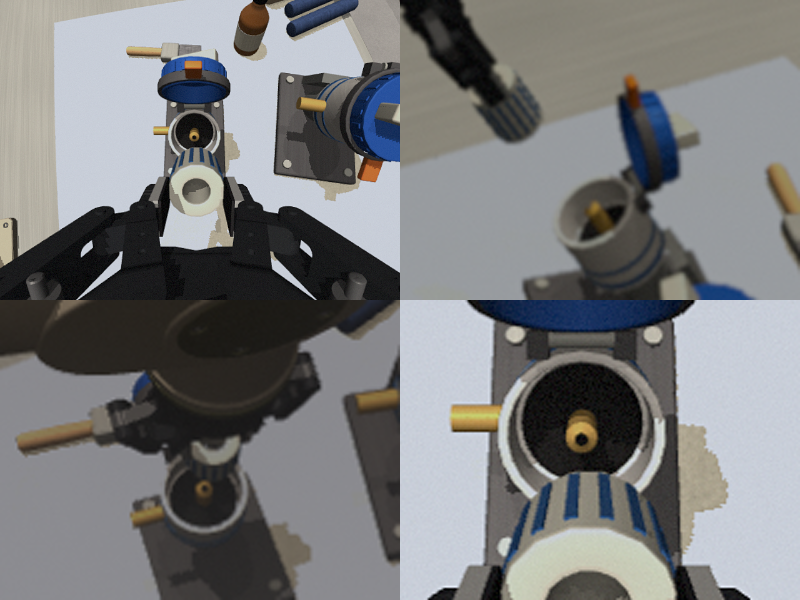

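The wrist frame shows the stem tip at (311,219), so a shift of tool x −2.5 mm, y −1 mm centres it. Advance along the axis.

move_arm(
  moves=[
    [0,0,0,-0.0025,-0.001,0.04,0.02],
    [0,0,0,-0.0025,-0.001,0.08,0.02],
    [0,0,0,-0.0025,-0.001,0.095,0.02],
    [0,0,0,-0.0025,-0.001,0.105,0.02],
    [0,0,0,-0.0025,-0.001,0.112,0.02],
    [0,0,0,-0.0025,-0.001,0.118,0.02],
    [0,0,0,-0.0025,-0.001,0.122,0.02],
    [0,0,0,-0.0025,-0.001,0.122,0.02],
  ],
)

```text
clock: 7.25
position: [0.4788, 0.1532, 0.1558]
ee_rot: [0.961, -0.093, 0.026, -0.258]
ft_force: [-0.3, -0.3, -0.3]
grip_width: 0.432
```

```bash
python3 - <<'E'
from h import *
a=np.array([-.0954,-.491,.866]);a/=np.linalg.norm(a); rim=np.array([.4826,.1682,.131])
o=manip.get_obs();print(o["ft_force"],o["grip_width"],"d",(o["position"]-rim)@a)
p=cams.camera_params("wrist");im=cams.camera("wrist")[:,:,::-1]
s=cams.camera("scene")[:,:,::-1]
Z=lambda i,x,y,w,h:cv2.resize(i[y:y+h,x:x+w],(400,400),interpolation=cv2.INTER_CUBIC)
cv2.imwrite("pics/ins.png",np.hstack([Z(im,195,150,240,240),Z(s,310,100,130,130)]))
E
```

```text
[-0.28337723 -0.26652266 -0.32047415] 0.4320621625490073 d 0.029156050018959274
```

View pics/ins.png

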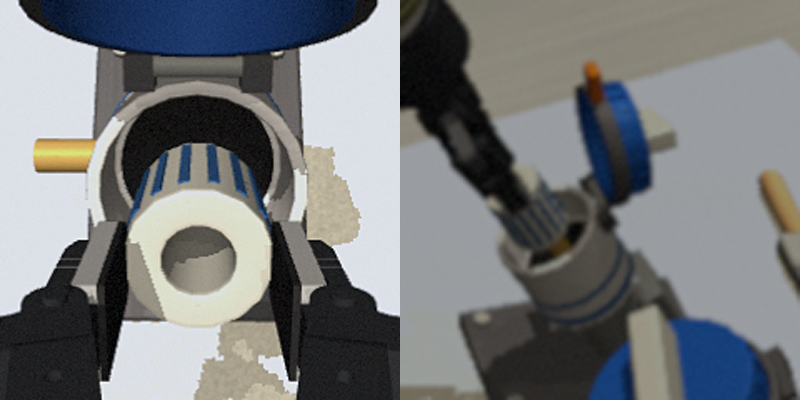

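The scene crop shows the cartridge's lower edge at the mouth with brass visible right of its bottom centre, so alignment is in doubt. I'll check it numerically in the scene image.

```bash
python3 - <<'E'
from h import *
P,Q=cams.camera_params("scene"),cams.camera_params("side")
a=np.array([-.0954,-.491,.866]);a/=np.linalg.norm(a); rim=np.array([.4826,.1682,.131])
o=manip.get_obs();T=R.from_quat(o["ee_rot"])
b=o["position"]+T.apply([0,-.0027,.0225]);t=o["position"]+T.apply([0,-.0027,-.0275])
tip=rim+.006*a
f=lambda u:((u[0]-310)/.325+400,(u[1]-100)/.325)
for n,x in(("bottom",b),("top",t),("tip",tip),("rim",rim),("stem-20",rim-.02*a),("tcp",o["position"])):print(n,x.round(4),np.round(f(proj(P,x)[0])))
print("b-tip along",(b-tip)@a,"perp in tool",T.inv().apply(b-tip).round(4))
s=cams.camera("scene")[:,:,::-1];q=cams.camera("side")[:,:,::-1]
Z=lambda i,x,y,w,h:cv2.resize(i[y:y+h,x:x+w],(400,400),interpolation=cv2.INTER_CUBIC)
cv2.imwrite("pics/ins2.png",np.hstack([Z(s,335,145,60,60),Z(q,210,180,70,70)]))
E
```

```text
bottom [0.4816 0.1664 0.1379] [544. 226.]
top [0.4766 0.1419 0.1812] [511. 182.]
tip [0.482  0.1653 0.1362] [543. 228.]
rim [0.4826 0.1682 0.131 ] [546. 233.]
stem-20 [0.4845 0.178  0.1137] [559. 250.]
tcp [0.4789 0.1531 0.1561] [526. 208.]
b-tip along 0.0009820312036036888 perp in tool [-0.0007 -0.0018 -0.001 ]
```

View pics/ins2.png

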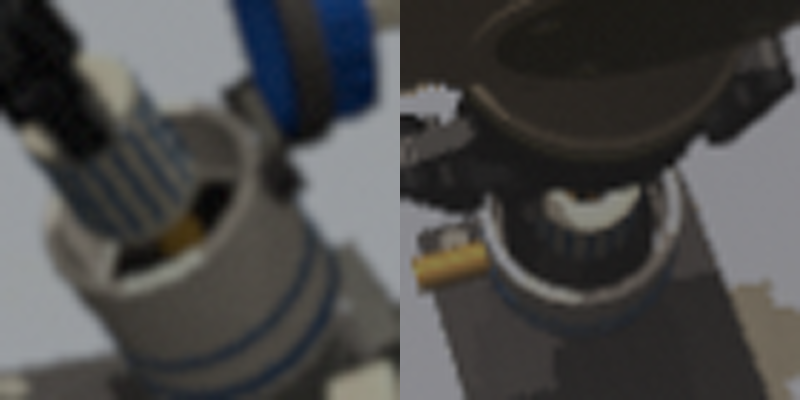

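The side crop shows the brass tip through the bore, and in the scene view the stem emerges within about 2 mm of the bottom centre. Alignment is good, so continue gently.

move_arm(
  moves=[
    [0,0,0,0,0,0.004,0.02],
    [0,0,0,0,0,0.008,0.02],
    [0,0,0,0,0,0.012,0.02],
    [0,0,0,0,0,0.016,0.02],
    [0,0,0,0,0,0.02,0.02],
    [0,0,0,0,0,0.02,0.02],
  ],
)

```text
clock: 8.05
position: [0.4802, 0.1634, 0.1376]
ee_rot: [0.961, -0.093, 0.026, -0.257]
ft_force: [-0.5, -0.5, -0.9]
grip_width: 0.438
```

No force and about 20 mm engaged. Release, retract, then look.

move_arm(
  moves=[
    [0,0,0,0,0,0.002,0.065],
    [0,0,0,0,0,0.002,0.065],
    [0,0,0,0,0,0.002,0.065],
    [0,0,0,0,0,0.002,0.065],
    [0,0,0,0,0,-0.03,0.065],
    [0,0,0,0,0,-0.05,0.065],
    [0,0,0,0,0,-0.05,0.0],
    [0,0,0,0,0,-0.05,0.0],
    [0,0,0,0,0,-0.05,0.0],
    [0,0,0,0,0,-0.05,0.0],
  ],
)

```text
clock: 9.05
position: [0.4751, 0.139, 0.1806]
ee_rot: [0.962, -0.092, 0.025, -0.257]
ft_force: [-0.2, 0.0, -0.5]
grip_width: 0.077
```

```bash
python3 - <<'E'
from h import *
a=np.array([-.0954,-.491,.866]);a/=np.linalg.norm(a); rim=np.array([.4826,.1682,.131])
o=manip.get_obs();print(o["ft_force"],o["grip_width"],"d",(o["position"]-rim)@a)
im=cams.camera("wrist")[:,:,::-1]
s=cams.camera("scene")[:,:,::-1]
p=cams.camera_params("wrist");f=lambda u:((u-[195,150])/.6).round()
for n,k in(("rim",0),("top if seated",.016),("top +10",.026)):print(n,f(proj(p,rim+k*a)[0]))
Z=lambda i,x,y,w,h:cv2.resize(i[y:y+h,x:x+w],(400,400),interpolation=cv2.INTER_CUBIC)
cv2.imwrite("pics/rel.png",np.hstack([Z(im,195,150,240,240),Z(s,335,145,60,60)]))
E
```

```text
[-0.21039391  0.03745005 -0.52082463] 0.07691727337587966 d 0.05798682317375048
rim [206. 161.]
top if seated [206. 173.]
top +10 [207. 182.]
```

View pics/rel.png

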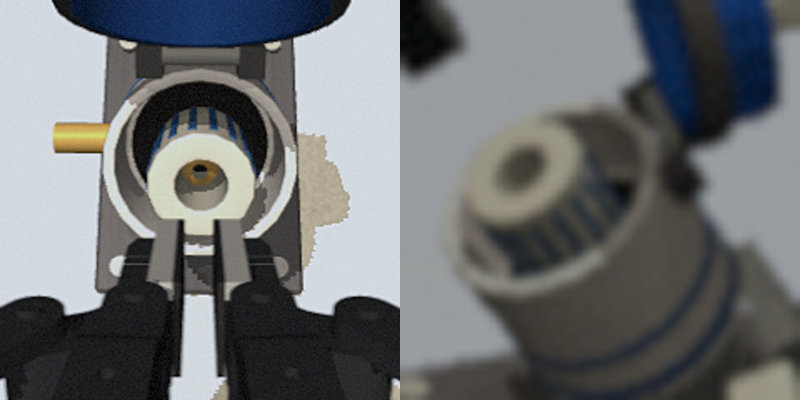

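The stem shows through the bore. The top face sits about 10 mm above its seated prediction, so press it down with nearly closed fingers.

move_arm(
  moves=[
    [0,0,0,-0.001,-0.003,0,0.02],
    [0,0,0,-0.001,-0.003,0.01,0.02],
    [0,0,0,-0.001,-0.003,0.02,0.02],
    [0,0,0,-0.001,-0.003,0.025,0.02],
    [0,0,0,-0.001,-0.003,0.03,0.02],
    [0,0,0,-0.001,-0.003,0.034,0.02],
    [0,0,0,-0.001,-0.003,0.037,0.02],
    [0,0,0,-0.001,-0.003,0.04,0.02],
    [0,0,0,-0.001,-0.003,0.04,0.02],
  ],
)

```text
clock: 10.05
position: [0.479, 0.161, 0.1482]
ee_rot: [0.961, -0.093, 0.026, -0.258]
ft_force: [-0.0, 0.2, 0.2]
grip_width: 0.237
```

move_arm(
  moves=[
    [0,0,0,0,0,0.002,0.02],
    [0,0,0,0,0,0.004,0.02],
    [0,0,0,0,0,0.005,0.02],
    [0,0,0,0,0,0.006,0.02],
    [0,0,0,0,0,0.006,0.02],
  ],
)

```text
clock: 10.55
position: [0.4797, 0.1639, 0.1431]
ee_rot: [0.961, -0.093, 0.026, -0.258]
ft_force: [-0.7, -1.1, -0.5]
grip_width: 0.237
```

```bash
python3 - <<'E'
from h import *
a=np.array([-.0954,-.491,.866]);a/=np.linalg.norm(a); rim=np.array([.4826,.1682,.131])
o=manip.get_obs();print(o["ft_force"],"d",(o["position"]-rim)@a)
im=cams.camera("wrist")[:,:,::-1]
s=cams.camera("scene")[:,:,::-1]
Z=lambda i,x,y,w,h:cv2.resize(i[y:y+h,x:x+w],(400,400),interpolation=cv2.INTER_CUBIC)
cv2.imwrite("pics/push.png",np.hstack([Z(im,195,150,240,240),Z(s,335,145,60,60)]))
E
```

```text
[-0.70750399 -1.05163937 -0.45782917] d 0.0128810448932695
```

View pics/push.png

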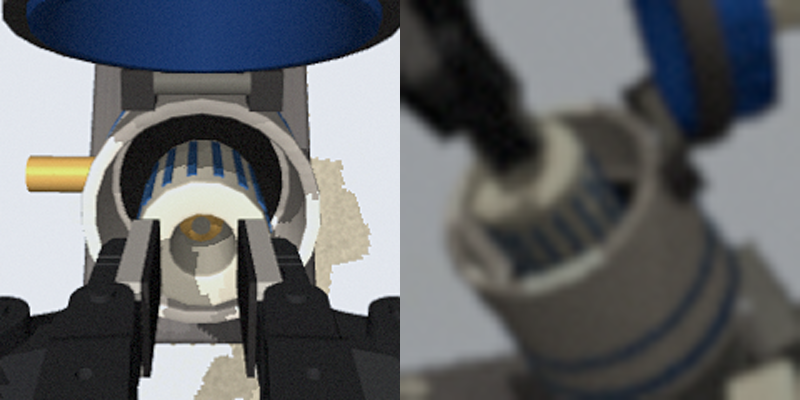

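The cartridge hasn't moved since release in the scene crop, so it probably slid home by itself. There's no contact force yet, so continue pressing to contact. I've now viewed 12 pictures; the rest will be numeric.

move_arm(
  moves=[
    [0,0,0,0,0,0.001,0.02],
    [0,0,0,0,0,0.002,0.02],
    [0,0,0,0,0,0.003,0.02],
    [0,0,0,0,0,0.003,0.02],
  ],
)

```text
clock: 11.05
position: [0.4799, 0.1654, 0.1405]
ee_rot: [0.961, -0.093, 0.026, -0.258]
ft_force: [0.7, -1.0, -0.2]
grip_width: 0.235
```

move_arm(
  moves=[
    [0,0,0,0,0,0.001,0.02],
    [0,0,0,0,0,0.002,0.02],
    [0,0,0,0,0,0.003,0.02],
    [0,0,0,0,0,0.003,0.02],
  ],
)

```text
clock: 11.45
position: [0.4802, 0.1669, 0.1379]
ee_rot: [0.961, -0.093, 0.026, -0.258]
ft_force: [0.1, 0.5, 1.4]
grip_width: 0.234
```

move_arm(
  moves=[
    [0,0,0,0,0,0.001,0.02],
    [0,0,0,0,0,0.002,0.02],
    [0,0,0,0,0,0.003,0.02],
    [0,0,0,0,0,0.003,0.02],
  ],
)

```text
clock: 11.85
position: [0.4805, 0.1683, 0.1353]
ee_rot: [0.961, -0.093, 0.026, -0.258]
ft_force: [1.1, 0.2, -0.6]
grip_width: 0.232
```

```bash
python3 - <<'E'
from h import *
a=np.array([-.0954,-.491,.866]);a/=np.linalg.norm(a); rim=np.array([.4826,.1682,.131])
o=manip.get_obs();print(o["ft_force"],"d",(o["position"]-rim)@a)
# cartridge top-face bright blob in scene, now vs pre-push
s=cams.camera("scene")[:,:,::-1];cv2.imwrite("pics/s_p2.png",s)
im=cams.camera("wrist")[:,:,::-1];cv2.imwrite("pics/w_p2.png",im)
pc=cv2.imread("pics/push.png")[:,:400]; pc=cv2.resize(pc,(240,240),interpolation=cv2.INTER_AREA)
for n,i in(("before",pc),("now",im[150:390,195:435])):
    h=cv2.cvtColor(np.ascontiguousarray(i),cv2.COLOR_BGR2HSV)
    m=cv2.inRange(h,(8,120,60),(28,255,255));k,_,st,ce=cv2.connectedComponentsWithStats(m)
    print(n,"brass",[(ce[j].round(1).tolist(),int(st[j,4])) for j in range(1,k) if st[j,4]>20])
    m=cv2.inRange(h,(15,0,190),(60,60,255));k,_,st,ce=cv2.connectedComponentsWithStats(m)
    print(n,"white",[(ce[j].round(1).tolist(),st[j].tolist()) for j in range(1,k) if st[j,4]>150])
E
```

```text
[ 1.08046058  0.1998086  -0.58362937] d 0.0038281499183642578
before brass [([34.8, 97.3], 246), ([32.9, 109.3], 350), ([120.6, 136.5], 188)]
before white [([60.8, 106.6], [53, 85, 21, 50, 160]), ([201.0, 133.7], [182, 94, 41, 82, 1611]), ([120.0, 123.3], [86, 109, 72, 35, 1211]), ([131.1, 170.4], [117, 155, 25, 28, 379])]
now brass [([31.7, 101.0], 273), ([29.5, 113.8], 391), ([120.6, 144.0], 201)]
now white [([57.4, 116.5], [48, 89, 24, 67, 208]), ([203.7, 137.5], [185, 97, 41, 85, 1755]), ([120.9, 127.9], [88, 115, 67, 32, 1032]), ([131.2, 180.5], [117, 165, 26, 28, 411])]
```

```bash
python3 - <<'E'
from h import *
P,Q=cams.camera_params("scene"),cams.camera_params("side")
a=np.array([-.0954,-.491,.866]);a/=np.linalg.norm(a); rim=np.array([.4826,.1682,.131]);u=np.array([.165,.85,.5])
f=lambda x:((x-[335,145])*6.667+[400,0]).round()
for k in(0,.006,.016,.026):print(k,"scene crop",f(proj(P,rim+k*a)[0]),"2.5 downhill",f(proj(P,rim+k*a-.0025*u)[0]))
# rim outline in scene for the crop
# ellipse fits on white top face in rel.png right half and left half
r=cv2.imread("pics/rel.png")
for n,i in(("wrist",r[:,:400]),("scene",r[:,400:])):
    h=cv2.cvtColor(np.ascontiguousarray(i),cv2.COLOR_BGR2HSV)
    print(n,"face px",h[190,160] if n=="wrist" else h[150,100])
    x=(160,190) if n=="wrist" else (90,190)
    lim=(215,225) if n=="wrist" else (165,160)
    for t in(8,12,16):
        m=np.zeros((402,402),np.uint8)
        cv2.floodFill(cv2.GaussianBlur(np.ascontiguousarray(i),(5,5),0),m,x,0,(t,)*3,(t,)*3,4|(255<<8)|cv2.FLOODFILL_MASK_ONLY|cv2.FLOODFILL_FIXED_RANGE)
        m=m[1:-1,1:-1];c=max(cv2.findContours(m,0,cv2.CHAIN_APPROX_NONE)[0],key=cv2.contourArea)
        print(t,int(m.sum()/255),cv2.boundingRect(c),np.round(cv2.fitEllipse(cv2.convexHull(c))[0],1))
o=manip.get_obs();print(o["position"])
E
```

```text
0 scene crop [551. 206.] 2.5 downhill [544. 210.]
0.006 scene crop [542. 195.] 2.5 downhill [536. 199.]
0.016 scene crop [528. 176.] 2.5 downhill [522. 181.]
0.026 scene crop [514. 158.] 2.5 downhill [508. 162.]
wrist face px [ 34  26 213]
8 4365 (150, 139, 103, 94) [200.9 185.2]
12 4750 (149, 138, 104, 95) [200.9 184.1]
16 5014 (149, 138, 104, 96) [200.6 183.6]
scene face px [ 24  36 150]
8 4754 (48, 110, 126, 156) [109.5 186.1]
12 6060 (45, 99, 169, 191) [114.9 184.1]
16 7522 (43, 56, 200, 282) [241.3 209.9]
[0.48057972 0.16831305 0.13544147]
```

Width-based depth suggests the real rim may lie up to 10 mm deeper than estimated. Keep feeling for contact.

move_arm(
  moves=[
    [0,0,0,0,0,0.001,0.02],
    [0,0,0,0,0,0.002,0.02],
    [0,0,0,0,0,0.003,0.02],
    [0,0,0,0,0,0.004,0.02],
    [0,0,0,0,0,0.004,0.02],
  ],
)

```text
clock: 12.45
position: [0.4809, 0.1703, 0.1318]
ee_rot: [0.961, -0.093, 0.026, -0.258]
ft_force: [0.1, -0.9, -0.3]
grip_width: 0.236
```

move_arm(
  moves=[
    [0,0,0,0,0,0.001,0.02],
    [0,0,0,0,0,0.002,0.02],
    [0,0,0,0,0,0.003,0.02],
    [0,0,0,0,0,0.003,0.02],
  ],
)

```text
clock: 12.85
position: [0.4815, 0.1707, 0.1314]
ee_rot: [0.961, -0.093, 0.026, -0.258]
ft_force: [-14.6, -13.3, 25.6]
grip_width: 0.234
```

Contact came at d≈0 with 32 N. I'll retract and compare the face size before and after pressing, calibrating with the held-cartridge picture, where the depth is known.

move_arm(
  moves=[
    [0,0,0,0,0,-0.02,0.02],
    [0,0,0,0,0,-0.059,0.02],
    [0,0,0,0,0,-0.059,0.0],
    [0,0,0,0,0,-0.059,0.0],
    [0,0,0,0,0,-0.059,0.0],
  ],
)

```text
clock: 13.35
position: [0.475, 0.1433, 0.1796]
ee_rot: [0.961, -0.092, 0.025, -0.258]
ft_force: [0.6, 0.3, 0.1]
grip_width: 0.001
```

```bash
cat > face.py <<'E'
from h import *
def face(i,seed,t=14):
    m=np.zeros((i.shape[0]+2,i.shape[1]+2),np.uint8)
    cv2.floodFill(cv2.GaussianBlur(np.ascontiguousarray(i),(3,3),0),m,seed,0,(t,)*3,(t,)*3,4|(255<<8)|cv2.FLOODFILL_MASK_ONLY|cv2.FLOODFILL_FIXED_RANGE)
    c=max(cv2.findContours(m[1:-1,1:-1],0,cv2.CHAIN_APPROX_NONE)[0],key=cv2.contourArea)
    return cv2.boundingRect(c),np.round(cv2.fitEllipse(cv2.convexHull(c))[0],1)
E
python3 - <<'E'
from face import *
a=np.array([-.0954,-.491,.866]);a/=np.linalg.norm(a); rim=np.array([.4826,.1682,.131])
o=manip.get_obs();print(o["ft_force"],"d",(o["position"]-rim)@a, R.from_quat(o["ee_rot"]).inv().apply(o["position"]-rim))
im=np.ascontiguousarray(cams.camera("wrist")[:,:,::-1]);cv2.imwrite("pics/w_p3.png",im);cv2.imwrite("pics/s_p3.png",cams.camera("scene")[:,:,::-1])
w3=cv2.imread("pics/w3.png")
for t in(10,14,20):
    print("held",face(w3,(286,305),t),face(w3,(343,300),t)); 
    print("now",face(im,(291,260),t),face(im,(339,260),t))
r=cv2.resize(cv2.imread("pics/rel.png")[:,:400],(240,240),interpolation=cv2.INTER_AREA)
print("rel (offset 195,150)",face(r,(96,114),14))
for n,i in(("rel",r),("now",im[150:390,195:435])):
    h=cv2.cvtColor(np.ascontiguousarray(i),cv2.COLOR_BGR2HSV);m=cv2.inRange(h,(8,120,60),(28,255,255));k,_,st,ce=cv2.connectedComponentsWithStats(m)
    print(n,[(ce[j].round(1).tolist(),int(st[j,4])) for j in range(1,k) if st[j,4]>20])
g=cv2.cvtColor(im,cv2.COLOR_BGR2GRAY)
for row in(230,240,250): print(row,g[row,235:400:3].tolist())
E
```

```text
[0.60924867 0.33736815 0.12688282] d 0.055070304879324176 [-0.00264465 -0.00185419 -0.05507418]
held ((272, 265, 85, 80), array([313.6, 304.2])) ((272, 265, 85, 80), array([313.6, 304.3]))
now ((286, 239, 62, 53), array([316.8, 266.5])) ((286, 240, 63, 52), array([317. , 266.8]))
held ((272, 264, 85, 81), array([313.6, 304.1])) ((272, 264, 85, 81), array([313.6, 304.2]))
now ((286, 239, 63, 53), array([316.9, 266.2])) ((286, 239, 63, 53), array([316.9, 266.5]))
held ((271, 264, 86, 81), array([313.8, 304.1])) ((271, 264, 86, 81), array([313.8, 304.1]))
now ((286, 237, 63, 55), array([316.7, 266. ])) ((286, 237, 63, 55), array([316.7, 266. ]))
rel (offset 195,150) ((90, 83, 62, 57), array([120.1, 109.9]))
rel [([48.2, 76.6], 182), ([46.8, 86.4], 266), ([119.7, 103.2], 165)]
now [([49.4, 81.5], 199), ([47.8, 91.4], 266), ([121.2, 109.5], 164)]
230 [153, 155, 156, 155, 153, 157, 153, 156, 149, 183, 216, 217, 64, 143, 35, 22, 23, 22, 25, 22, 56, 66, 49, 85, 146, 63, 55, 87, 81, 97, 36, 88, 85, 30, 72, 16, 15, 16, 20, 17, 63, 137, 61, 154, 157, 101, 49, 216, 217, 217, 216, 219, 218, 216, 217]
240 [161, 164, 166, 162, 164, 165, 162, 167, 192, 214, 217, 60, 90, 122, 19, 18, 19, 22, 32, 42, 139, 145, 202, 220, 216, 213, 213, 212, 212, 215, 214, 217, 211, 130, 102, 102, 43, 18, 20, 22, 12, 137, 73, 60, 148, 148, 86, 177, 174, 171, 172, 173, 207, 217, 217]
250 [218, 216, 217, 218, 215, 216, 218, 127, 221, 217, 83, 65, 62, 159, 12, 20, 20, 42, 160, 216, 213, 216, 214, 210, 211, 210, 209, 205, 211, 207, 208, 211, 212, 211, 212, 211, 217, 78, 17, 20, 8, 136, 68, 70, 86, 216, 221, 176, 167, 174, 169, 167, 175, 215, 218]
```

```bash
python3 - <<'E'
from face import *
w2=cv2.imread("pics/w2.png")
for t in(10,14,20):
    for s in((285,247),(306,266),(328,247)): print(t,face(w2,s,t))
p=cams.camera_params("wrist");o=manip.get_obs();T=R.from_quat(o["ee_rot"])
pt=lambda x:proj(p,o["position"]+T.apply(x))[0].round(1)
def ring(z,y,r,x=0):
    t=np.linspace(0,2*np.pi,73);q=np.array([pt((x+r*np.cos(k),y+r*np.sin(k),z)) for k in t]);return q.min(0),np.ptp(q,axis=0),pt((x,y,z))
print("w2 model r20 z.0706 y0",ring(.0706,0,.02))
print("held model z-.0275",ring(-.0275,-.0027,.02),"z-.013",ring(-.013,0.003,.02))
for z in(.027,.036,.046):print("now",z,ring(z,0,.02))
print("tips z0",pt((0,0,0)),pt((.0,-.011,0)),pt((0,.011,0)))
E
```

```text
10 ((277, 221, 59, 53), array([305.9, 247. ]))
10 ((277, 221, 59, 53), array([305.8, 247.1]))
10 ((277, 221, 59, 53), array([305.9, 247. ]))
14 ((277, 221, 59, 54), array([305.8, 247.1]))
14 ((277, 221, 59, 54), array([305.7, 247.2]))
14 ((277, 221, 59, 54), array([305.8, 247.1]))
20 ((255, 127, 136, 160), array([318.7, 212.2]))
20 ((0, 0, 391, 287), array([195.5, 137.4]))
20 ((255, 127, 136, 160), array([318.7, 212.2]))
w2 model r20 z.0706 y0 (array([287. , 214.9]), array([58., 56.]), array([316. , 243.5]))
held model z-.0275 (array([270.1, 254.8]), array([95.2, 87.6]), array([317.7, 300.3])) z-.013 (array([274.2, 257.2]), array([86.2, 79.5]), array([317.3, 298.3]))
now 0.027 (array([281.5, 230. ]), array([70.1, 66.5]), array([316.6, 264.1]))
now 0.036 (array([282.8, 226.4]), array([67.2, 64. ]), array([316.4, 259.2]))
now 0.046 (array([284.1, 222.7]), array([64.3, 61.5]), array([316.3, 254.2]))
tips z0 [317.  281.8] [317.1 260.8] [317.  302.1]
```

```bash
python3 - <<'E'
from face import *
im=cv2.imread("pics/w_p3.png");g=cv2.cvtColor(im,cv2.COLOR_BGR2GRAY)
for c in(300,306,310,314,318,322,328,334): print(c,g[236:330:3,c].tolist())
p=cams.camera_params("wrist");o=manip.get_obs();T=R.from_quat(o["ee_rot"])
print(T.inv().apply(np.array(p["xyz"])-o["position"]),T.inv().apply(R.from_quat(p["rotation"]).apply([0,0,-1])))
E
```

```text
300 [65, 153, 217, 214, 214, 211, 211, 210, 206, 204, 189, 178, 214, 215, 213, 184, 121, 123, 120, 124, 123, 125, 120, 121, 120, 123, 125, 123, 122, 26, 27, 32]
306 [147, 216, 213, 215, 216, 209, 204, 81, 80, 68, 79, 80, 72, 104, 136, 191, 121, 122, 122, 120, 125, 121, 127, 122, 123, 120, 119, 122, 187, 109, 25, 25]
310 [165, 218, 215, 215, 208, 208, 99, 96, 90, 79, 71, 75, 98, 127, 129, 138, 80, 77, 80, 62, 58, 63, 47, 51, 46, 29, 36, 30, 43, 37, 34, 40]
314 [187, 214, 215, 213, 211, 195, 97, 10, 75, 96, 89, 78, 143, 142, 141, 118, 28, 25, 25, 20, 19, 20, 22, 20, 25, 24, 24, 23, 53, 48, 44, 48]
318 [170, 216, 213, 212, 209, 198, 83, 13, 82, 81, 81, 89, 149, 147, 151, 127, 106, 108, 105, 83, 83, 84, 54, 60, 61, 35, 39, 36, 36, 68, 66, 67]
322 [160, 214, 213, 215, 208, 202, 89, 78, 106, 97, 85, 83, 148, 148, 146, 146, 118, 123, 123, 123, 120, 122, 125, 120, 123, 126, 121, 122, 184, 151, 21, 19]
328 [129, 215, 214, 212, 211, 210, 204, 75, 73, 72, 70, 132, 133, 133, 156, 189, 121, 123, 123, 117, 125, 122, 123, 121, 119, 122, 122, 121, 125, 33, 30, 27]
334 [86, 116, 219, 212, 213, 212, 211, 212, 211, 213, 190, 204, 217, 213, 212, 211, 212, 209, 208, 52, 32, 30, 21, 12, 20, 20, 39, 75, 25, 22, 37, 33]
[-0.00186016 -0.06565262 -0.1641405 ] [0.00159879 0.26151577 0.96519788]
```

Image scale alone is ambiguous about the depth. I'll settle it by touch: press shut fingertips on the rim and then on the cartridge top. The difference should be 16 mm if seated. Rim first.

move_arm(
  moves=[
    [0,0,0,0.036,0.004,0,0],
    [0,0,0,0.036,0.004,0.03,0],
    [0,0,0,0.036,0.004,0.056,0],
    [0,0,0,0.036,0.004,0.06,0],
    [0,0,0,0.036,0.004,0.062,0],
    [0,0,0,0.036,0.004,0.064,0],
    [0,0,0,0.036,0.004,0.066,0],
    [0,0,0,0.036,0.004,0.066,0],
  ],
)

```text
clock: 14.25
position: [0.5169, 0.1647, 0.122]
ee_rot: [0.961, -0.093, 0.027, -0.258]
ft_force: [0.3, 0.1, 0.4]
grip_width: 0.001
```

move_arm(
  moves=[
    [0,0,0,0,0,0.001,0],
    [0,0,0,0,0,0.002,0],
    [0,0,0,0,0,0.003,0],
  ],
)

```text
clock: 14.55
position: [0.517, 0.1663, 0.1189]
ee_rot: [0.961, -0.093, 0.026, -0.258]
ft_force: [-0.2, -0.3, -0.5]
grip_width: 0.001
```

move_arm(
  moves=[
    [0,0,0,0,0,0.001,0],
    [0,0,0,0,0,0.002,0],
    [0,0,0,0,0,0.003,0],
    [0,0,0,0,0,0.003,0],
  ],
)

```text
clock: 14.95
position: [0.5172, 0.1679, 0.1161]
ee_rot: [0.961, -0.093, 0.026, -0.258]
ft_force: [0.2, 0.6, -0.7]
grip_width: -0.002
```

move_arm(
  moves=[
    [0,0,0,0,0,0.001,0],
    [0,0,0,0,0,0.002,0],
    [0,0,0,0,0,0.002,0],
  ],
)

```text
clock: 15.25
position: [0.5175, 0.1682, 0.1155]
ee_rot: [0.961, -0.093, 0.026, -0.258]
ft_force: [-6.8, -7.5, 11.5]
grip_width: 0.002
```

Rim contact is at d=−16.8 mm and the cartridge top at −0.8 mm, a difference of 16 mm: **the cartridge is right down**. The rim plane is therefore about 16 mm deeper than my estimate. Back off and refix the rim centre by casting rays onto this touched plane.

move_arm(
  moves=[
    [0,0,0,0,0,-0.03,0],
    [0,0,0,-0.036,0,-0.08,0],
    [0,0,0,-0.036,0,-0.12,0],
    [0,0,0,-0.036,0,-0.13,0],
    [0,0,0,-0.036,0,-0.13,0],
  ],
)

```text
clock: 15.75
position: [0.4704, 0.1112, 0.229]
ee_rot: [0.961, -0.093, 0.028, -0.258]
ft_force: [-0.4, -0.4, -1.2]
grip_width: 0.003
```

```bash
python3 - <<'E'
from h import *
import json
a=np.array([-.0954,-.491,.866]);a/=np.linalg.norm(a); r0=np.array([.4826,.1682,.131]);u=np.array([.165,.85,.5]);y=np.cross(a,u)
W=json.load(open("w1.json"));P,Q=cams.camera_params("scene"),cams.camera_params("side")
def hit(p,uv,dd):
    o,d=ray(p,[uv]);d=d[0];x=o+d*(((r0-o)@a+dd)/(d@a));return x.round(4),"u %.4f y %.4f"%((x-r0)@u,(x-r0)@y)
for dd in(-.0168,):
    for n,p,uv in(("scene",P,(359.4,174.7)),("scene rough",P,(361,180)),("side",Q,(242.1,217.3)),("w1",W,(312.3,224))):print(n,*hit(p,uv,dd))
    for n,p,uv in(("tip scene",P,(357.5,171.7)),("tip side",Q,(241.8,215)),("tip w1",W,(310.5,225))):print(n,*hit(p,uv,dd+.006))
p=cams.camera_params("wrist");im=np.ascontiguousarray(cams.camera("wrist")[:,:,::-1]);cv2.imwrite("pics/w_p4.png",im)
h=cv2.cvtColor(im,cv2.COLOR_BGR2HSV);m=cv2.inRange(h,(8,120,60),(28,255,255));k,_,st,ce=cv2.connectedComponentsWithStats(m)
print([(ce[j].round(1).tolist(),st[j].tolist()) for j in range(1,k) if st[j,4]>20])
o=manip.get_obs();print(o["position"],p["xyz"])
m=cv2.inRange(h,(0,0,200),(180,70,255));cs=cv2.findContours(m,1,cv2.CHAIN_APPROX_NONE)[0]
for c in cs:
    if 400<cv2.contourArea(c)<20000:
        e=cv2.fitEllipse(c);print(np.round(e[0],1),np.round(e[1],1),round(e[2]),cv2.boundingRect(c),*hit(p,e[0],-.0008))
def ringpred(c,r):
    t=np.linspace(0,2*np.pi,60);q=proj(p,c+r*(np.outer(np.cos(t),u)+np.outer(np.sin(t),y)));return q.min(0).round(),q.max(0).round()
for du in(0,-.004,-.008):print(du,"rim",ringpred(r0-.0168*a+du*u,.038),"top",ringpred(r0-.0008*a+du*u,.0185))
E
```

```text
scene [0.4675 0.1816 0.1175] u 0.0021 y 0.0173
scene rough [0.4834 0.1769 0.1166] u 0.0003 y 0.0009
side [0.4873 0.1758 0.1164] u -0.0001 y -0.0032
w1 [0.4818 0.173  0.1142] u -0.0044 y 0.0018
tip scene [0.4622 0.1795 0.1227] u 0.0021 y 0.0222
tip side [0.4877 0.176  0.1235] u 0.0038 y -0.0035
tip w1 [0.4794 0.17   0.1192] u -0.0049 y 0.0035
[([416.2, 19.2], [391, 0, 50, 41, 1688]), ([218.3, 82.9], [196, 78, 48, 10, 154]), ([249.2, 83.6], [244, 81, 10, 6, 32]), ([313.7, 105.7], [297, 91, 34, 35, 936]), ([520.2, 172.3], [494, 159, 54, 27, 1070]), ([253.6, 213.1], [240, 211, 29, 5, 131]), ([253.0, 221.2], [240, 218, 26, 8, 192]), ([312.7, 231.8], [304, 226, 18, 13, 138]), ([625.3, 293.0], [606, 269, 34, 44, 1081])]
[0.46967282 0.11200723 0.22720056] [0.46260232 0.08656424 0.40393117]
[313.  236.7] [27.2 28.4] 97 (299, 223, 29, 28) [0.4791 0.1623 0.1264] u -0.0079 y 0.0024
[313.  236.6] [47.5 48.6] 94 (289, 213, 49, 48) [0.479  0.1625 0.1264] u -0.0077 y 0.0024
[312.3 227.8] [86.8 88.8] 104 (267, 197, 92, 76) [0.4797 0.1688 0.1301] u -0.0005 y 0.0029
0 rim (array([271., 178.]), array([360., 265.])) top (array([293., 205.]), array([339., 249.]))
-0.004 rim (array([271., 183.]), array([360., 270.])) top (array([293., 210.]), array([339., 254.]))
-0.008 rim (array([271., 188.]), array([360., 274.])) top (array([293., 215.]), array([339., 258.]))
```

Cameras and touch now both agree on a seated cartridge (15–16 mm above the rim). Next, go above the tab with the tool vertical and feel the tab height.

```bash
python3 - <<'E'
from h import *
V=axes((0,0,-1),(.982,-.191,0))
goto(V,(.47,.10,.33)); goto(V,(.4875,.193,.29))
E
```

```text
t=15.80 pos [0.4697 0.112  0.2272] -> turn [-30.1  -0.2  -0. ] shift [ 0.003  -0.0413 -0.0948] n=3.5
t=15.80 pos [0.4697 0.112  0.2272] -> turn [-30.1  -0.2  -0. ] shift [ 0.0022 -0.1032 -0.0128] n=3.5
```

move_arm(
  moves=[
    [-10,0,0,0.003,-0.02,-0.045,0],
    [-20,0,0,0.003,-0.041,-0.09,0],
    [-30.1,-0.2,0,0.003,-0.041,-0.095,0],
    [-30.1,-0.2,0,0.003,-0.041,-0.095,0],
    [-30.1,-0.2,0,0.003,-0.08,-0.05,0],
    [-30.1,-0.2,0,0.002,-0.103,-0.013,0],
    [-30.1,-0.2,0,0.002,-0.103,-0.013,0],
    [-30.1,-0.2,0,0.002,-0.103,-0.013,0],
  ],
)

```text
clock: 16.6
position: [0.4859, 0.1945, 0.2866]
ee_rot: [0.996, -0.094, -0.003, 0.002]
ft_force: [-0.2, 0.0, 0.5]
grip_width: -0.005
```

```bash
cat > tab.py <<'E'
from h import *
def orange(cam):
    p=cams.camera_params(cam);im=np.ascontiguousarray(cams.camera(cam)[:,:,::-1]);h=cv2.cvtColor(im,cv2.COLOR_BGR2HSV)
    m=cv2.inRange(h,(4,150,70),(16,255,255));k,_,st,ce=cv2.connectedComponentsWithStats(m)
    return p,im,[(ce[j].round(1).tolist(),st[j].tolist()) for j in range(1,k) if st[j,4]>15]
E
python3 - <<'E'
from tab import *
for c in("wrist","scene","side"):
    p,im,l=orange(c);print(c,l,"pred",proj(p,[.4869,.1909,.2631])[0].round(),proj(p,[.488,.1976,.2445])[0].round());cv2.imwrite(f"pics/t_{c}.png",im)
o=manip.get_obs();print(o["position"],o["joint_pos"].round(2))
E
```

```text
wrist [([315.3, 264.2], [302, 250, 27, 29, 753]), ([555.6, 316.8], [544, 307, 27, 18, 312])] pred [320. 273.] [319. 251.]
scene [([372.3, 123.5], [371, 121, 4, 6, 16]), ([491.8, 206.9], [480, 198, 24, 18, 294]), ([631.7, 254.0], [620, 240, 20, 26, 280]), ([222.7, 248.1], [215, 242, 16, 12, 86]), ([366.6, 252.1], [359, 245, 16, 15, 160]), ([241.3, 335.0], [225, 323, 33, 25, 120]), ([57.8, 423.3], [0, 386, 85, 94, 2038])] pred [372. 123.] [375. 130.]
side [([283.5, 72.1], [254, 55, 60, 35, 386]), ([351.0, 197.5], [346, 191, 11, 14, 122]), ([637.2, 407.1], [635, 404, 5, 8, 17])] pred [229. 163.] [230. 168.]
[0.48723152 0.19180029 0.28954553] [-0.64  0.07  0.19  1.61 -0.01  1.47 -0.64]
```

move_arm(
  moves=[
    [0,0,0,-0.001,0,0.01,0],
    [0,0,0,-0.001,0,0.018,0],
    [0,0,0,-0.001,0,0.022,0],
    [0,0,0,-0.001,0,0.024,0],
    [0,0,0,-0.001,0,0.026,0],
    [0,0,0,-0.001,0,0.027,0],
  ],
)

```text
clock: 17.35
position: [0.4861, 0.1928, 0.2627]
ee_rot: [0.995, -0.096, -0.0, 0.001]
ft_force: [0.7, 0.5, -0.9]
grip_width: 0.002
```

move_arm(
  moves=[
    [0,0,0,0,0,0.001,0],
    [0,0,0,0,0,0.002,0],
    [0,0,0,0,0,0.003,0],
    [0,0,0,0,0,0.004,0],
  ],
)

```text
clock: 17.75
position: [0.486, 0.1929, 0.2587]
ee_rot: [0.995, -0.096, -0.0, 0.001]
ft_force: [-0.3, -0.8, 0.6]
grip_width: 0.0
```

move_arm(
  moves=[
    [0,0,0,0,0,0.001,0],
    [0,0,0,0,0,0.002,0],
    [0,0,0,0,0,0.003,0],
    [0,0,0,0,0,0.003,0],
  ],
)

```text
clock: 18.15
position: [0.4859, 0.1928, 0.2556]
ee_rot: [0.995, -0.096, -0.001, 0.001]
ft_force: [0.1, 0.9, 0.5]
grip_width: -0.001
```

move_arm(
  moves=[
    [0,0,0,0,0,0.001,0],
    [0,0,0,0,0,0.002,0],
    [0,0,0,0,0,0.003,0],
    [0,0,0,0,0,0.003,0],
  ],
)

```text
clock: 18.55
position: [0.4859, 0.1928, 0.2526]
ee_rot: [0.995, -0.096, -0.001, 0.001]
ft_force: [-0.9, -0.4, -0.1]
grip_width: -0.0
```

move_arm(
  moves=[
    [0,0,0,0,0,0.001,0],
    [0,0,0,0,0,0.002,0],
    [0,0,0,0,0,0.003,0],
    [0,0,0,0,0,0.003,0],
  ],
)

```text
clock: 18.95
position: [0.4859, 0.1928, 0.2496]
ee_rot: [0.995, -0.096, -0.001, 0.001]
ft_force: [-0.5, -0.8, 0.2]
grip_width: 0.001
```

```bash
python3 - <<'E'
from tab import *
for c in("wrist","scene"):
    p,im,l=orange(c);print(c,l[:2]);cv2.imwrite(f"pics/t2_{c}.png",im)
im=cv2.imread("pics/t2_wrist.png");g=cv2.cvtColor(im,cv2.COLOR_BGR2HSV)
for c in(306,312,318,326): print(c,[tuple(v) for v in g[236:300:4,c].tolist()])
E
```

```text
wrist [([314.3, 274.3], [299, 268, 31, 14, 408]), ([582.8, 333.6], [569, 324, 31, 19, 414])]
scene [([491.8, 207.0], [480, 197, 24, 19, 296]), ([631.7, 254.0], [620, 240, 20, 26, 281])]
306 [(109, 191, 156), (110, 195, 158), (109, 191, 160), (110, 185, 161), (109, 186, 163), (109, 201, 156), (109, 193, 169), (23, 13, 79), (9, 183, 102), (10, 186, 107), (10, 191, 107), (11, 225, 77), (0, 20, 63), (10, 12, 65), (20, 24, 64), (0, 8, 65)]
312 [(109, 191, 155), (110, 187, 161), (110, 187, 161), (109, 195, 156), (109, 190, 160), (109, 190, 157), (109, 192, 167), (15, 20, 78), (11, 192, 101), (12, 214, 100), (11, 193, 87), (10, 203, 79), (156, 142, 9), (123, 121, 21), (60, 80, 16), (96, 142, 9)]
318 [(109, 190, 157), (110, 190, 160), (110, 189, 158), (110, 188, 156), (109, 192, 157), (110, 187, 158), (109, 198, 162), (8, 25, 81), (11, 189, 77), (10, 214, 75), (10, 185, 80), (10, 207, 80), (10, 14, 53), (0, 6, 45), (98, 22, 46), (0, 15, 35)]
326 [(109, 202, 144), (110, 193, 156), (110, 187, 158), (108, 196, 152), (109, 190, 153), (110, 188, 153), (110, 187, 164), (24, 17, 76), (11, 208, 71), (10, 185, 77), (12, 211, 76), (12, 205, 81), (15, 10, 50), (45, 10, 52), (25, 29, 52), (38, 19, 55)]
```

The tab (rows 268–282) lies straight under the fingertips, its width indicating z≈0.2425. Continue down.

move_arm(
  moves=[
    [0,0,0,0,0,0.001,0],
    [0,0,0,0,0,0.003,0],
    [0,0,0,0,0,0.004,0],
    [0,0,0,0,0,0.005,0],
  ],
)

```text
clock: 19.45
position: [0.486, 0.1928, 0.2446]
ee_rot: [0.995, -0.096, -0.001, 0.001]
ft_force: [-0.2, 0.5, -0.5]
grip_width: 0.001
```

move_arm(
  moves=[
    [0,0,0,0,0,0.001,0],
    [0,0,0,0,0,0.002,0],
    [0,0,0,0,0,0.003,0],
    [0,0,0,0,0,0.003,0],
  ],
)

```text
clock: 19.85
position: [0.4863, 0.1931, 0.2429]
ee_rot: [0.995, -0.096, 0.0, 0.0]
ft_force: [-1.8, -0.0, 7.8]
grip_width: -0.001
```

move_arm(
  moves=[
    [0,0,0,0,0,0.001,0],
    [0,0,0,0,0,0.002,0],
    [0,0,0,0,0,0.003,0],
    [0,0,0,0,0,0.003,0],
  ],
)

```text
clock: 20.25
position: [0.4868, 0.194, 0.2425]
ee_rot: [0.995, -0.096, 0.001, -0.001]
ft_force: [-7.6, -0.7, 24.1]
grip_width: 0.001
```

Tab-top contact at z=0.243 agrees with the touch-frame geometry, so the TCP really is the fingertip and the rim centre is about (0.484, 0.175, 0.1155). Now push the lid shut from behind its tab: first step behind the tab.

```bash
cat > lid.py <<'E'
from h import *
H=np.array([.4907,.2113,.137]);hd=np.array([-.191,-.982,0]);xd=(.982,-.191,0)
def pose(ph,tau,s,p):
    ph,tau=np.radians([ph,tau]);e=np.array([np.cos(ph),np.sin(ph)]);n=np.array([-e[1],e[0]]);f=np.array([np.cos(tau),-np.sin(tau)])
    q=(s*e+(11-p)*n-11*f)/1000
    return axes(-(hd*np.sin(tau)+np.array([0,0,np.cos(tau)])),xd),H+hd*q[0]+np.array([0,0,q[1]])
def rows(L):
    o=manip.get_obs();R0=R.from_quat(o["ee_rot"])
    for l in L:
        Rt,pt=pose(*l);print([round(float(v),1) for v in (R0.inv()*Rt).as_rotvec(degrees=True)]+[round(float(v),4) for v in R0.inv().apply(pt-o["position"])],l)
E
python3 - <<'E'
from lid import *
V=axes((0,0,-1),xd);goto(V,H+hd*.018+[0,0,.13]);goto(V,H-hd*.010+[0,0,.13]);goto(V,H-hd*.010+[0,0,.094])
E
```

```text
t=20.25 pos [0.4868 0.194  0.2425] -> turn [-0.2 -0.1  0. ] shift [ 0.0006  0.0003 -0.0245] n=0.5
t=20.25 pos [0.4868 0.194  0.2425] -> turn [-0.2 -0.1  0. ] shift [ 0.0006 -0.0278 -0.0244] n=0.7
t=20.25 pos [0.4868 0.194  0.2425] -> turn [-0.2 -0.1  0. ] shift [ 0.0005 -0.0276  0.0116] n=0.6
```

move_arm(
  moves=[
    [0,0,0,0,0,-0.028,0],
    [0,0,0,0,-0.015,-0.028,0],
    [0,0,0,0,-0.029,-0.028,0],
    [0,0,0,0,-0.029,-0.028,0],
    [0,0,0,0,-0.029,-0.015,0],
    [0,0,0,0,-0.029,0,0],
    [0,0,0,0,-0.029,0.008,0],
    [0,0,0,0,-0.029,0.008,0],
    [0,0,0,0,-0.029,0.008,0],
  ],
)

```text
clock: 21.15
position: [0.4915, 0.221, 0.2306]
ee_rot: [0.995, -0.096, -0.001, 0.001]
ft_force: [0.6, -0.6, 0.6]
grip_width: -0.001
```

```bash
python3 - <<'E'
from lid import *
o=manip.get_obs();q=o["position"]-H;print("h",q@hd,"z",q[2],o["ft_force"])
rows([(74,0,100,0),(68,5,100,2),(61,11,101,2),(54,17,102,2),(47,23,102,2),(40,28,102,2),(33,30,102,2),(26,30,102,2),(19,30,103,2),(12,30,103,2)])
E
```

```text
h -0.009654877413288925 z 0.0936202072752432 [ 0.58132637 -0.63671705  0.62099738]
[0.1, 0.1, -0.0, 0.0011, 0.0157, -0.0055] (74, 0, 100, 0)
[5.1, 0.1, -0.0, 0.0011, 0.0278, -0.0034] (68, 5, 100, 2)
[11.1, 0.1, -0.0, 0.0011, 0.04, -0.0011] (61, 11, 101, 2)
[17.1, 0.1, -0.0, 0.0011, 0.0518, 0.0027] (54, 17, 102, 2)
[23.1, 0.1, -0.0, 0.0011, 0.0625, 0.0087] (47, 23, 102, 2)
[28.1, 0.1, -0.0, 0.0011, 0.0723, 0.0161] (40, 28, 102, 2)
[30.1, 0.1, -0.0, 0.0011, 0.0808, 0.0252] (33, 30, 102, 2)
[30.1, 0.1, -0.0, 0.0012, 0.0878, 0.0355] (26, 30, 102, 2)
[30.1, 0.1, -0.0, 0.0012, 0.0945, 0.0462] (19, 30, 103, 2)
[30.1, 0.1, -0.0, 0.0012, 0.0989, 0.0581] (12, 30, 103, 2)
```

move_arm(
  moves=[
    [0,0,0,0.001,0.008,-0.003,0],
    [0,0,0,0.001,0.016,-0.0055,0],
    [3,0,0,0.001,0.022,-0.0045,0],
    [5,0,0,0.001,0.028,-0.0035,0],
    [8,0,0,0.001,0.034,-0.002,0],
    [11,0,0,0.001,0.04,-0.001,0],
    [14,0,0,0.001,0.046,0.001,0],
    [17,0,0,0.001,0.052,0.003,0],
  ],
)

```text
clock: 21.95
position: [0.4828, 0.1692, 0.2288]
ee_rot: [0.984, -0.095, 0.015, -0.148]
ft_force: [0.2, 1.3, -0.3]
grip_width: 0.005
```

```bash
python3 - <<'E'
from lid import *
from tab import orange
o=manip.get_obs();q=o["position"]-H;print("h",q@hd,"z",q[2],o["ft_force"])
for c in("wrist","scene","side"):
    p,im,l=orange(c);print(c,l[:3]);cv2.imwrite(f"pics/t3_{c}.png",im)
rows([(50,20,102,2),(47,23,102,2),(40,28,102,2),(33,30,102,2),(26,30,102,2),(19,30,103,2),(12,30,103,2),(5,30,104,2),(-2,30,104,2)])
E
```

```text
h 0.042883833720167235 z 0.09177919059955775 [ 0.23892009  1.32270461 -0.34868987]
wrist [([438.0, 6.4], [411, 0, 55, 17, 673]), ([624.4, 354.7], [605, 338, 35, 32, 807])]
scene [([351.5, 134.2], [348, 130, 8, 10, 33]), ([491.8, 207.0], [480, 197, 24, 19, 296]), ([631.6, 254.1], [620, 240, 20, 26, 282])]
side [([289.5, 75.6], [267, 61, 47, 29, 307]), ([236.3, 184.4], [233, 183, 8, 4, 24]), ([351.0, 197.6], [346, 191, 11, 14, 121])]
[3.1, -0.0, -0.1, -0.0003, 0.0057, 0.0021] (50, 20, 102, 2)
[6.1, -0.0, -0.1, -0.0003, 0.0108, 0.0033] (47, 23, 102, 2)
[11.1, -0.0, -0.1, -0.0003, 0.0223, 0.0076] (40, 28, 102, 2)
[13.1, -0.0, -0.1, -0.0003, 0.0331, 0.0138] (33, 30, 102, 2)
[13.1, -0.0, -0.1, -0.0003, 0.0428, 0.0215] (26, 30, 102, 2)
[13.1, -0.0, -0.1, -0.0002, 0.0524, 0.0299] (19, 30, 103, 2)
[13.1, -0.0, -0.1, -0.0002, 0.0601, 0.0399] (12, 30, 103, 2)
[13.1, -0.0, -0.1, -0.0002, 0.0674, 0.0504] (5, 30, 104, 2)
[13.1, -0.0, -0.1, -0.0002, 0.0724, 0.0621] (-2, 30, 104, 2)
```

The tab is moving with the finger: the scene blob went from (372,123) to (351,134). Continue.

move_arm(
  moves=[
    [3,0,0,0,0.006,0.002,0],
    [6,0,0,0,0.011,0.0035,0],
    [11,0,0,0,0.022,0.0075,0],
    [13,0,0,0,0.033,0.014,0],
    [13,0,0,0,0.043,0.0215,0],
    [13,0,0,0,0.052,0.03,0],
    [13,0,0,0,0.06,0.04,0],
    [13,0,0,0,0.067,0.05,0],
    [13,0,0,0,0.072,0.062,0],
    [13,0,0,0,0.072,0.062,0],
  ],
)

```text
clock: 23.1
position: [0.4718, 0.1203, 0.1458]
ee_rot: [0.962, -0.093, 0.023, -0.256]
ft_force: [-0.1, 0.5, -0.1]
grip_width: -0.001
```

```bash
python3 - <<'E'
from lid import *
from tab import orange
o=manip.get_obs();q=o["position"]-H;print("h",q@hd,"z",q[2],o["ft_force"])
def tabat(ph,s=108,zz=7):
    ph=np.radians(ph);e=np.array([np.cos(ph),np.sin(ph)]);n=np.array([-e[1],e[0]]);v=(s*e+zz*n)/1000;return H+hd*v[0]+np.array([0,0,v[1]])
for c in("scene","side"):
    p,im,l=orange(c);print(c,l[:5],[proj(p,tabat(f))[0].round(1).tolist() for f in(40,20,0,-15,-30)]);cv2.imwrite(f"pics/t4_{c}.png",im)
rows([(-2,30,105,2),(-9,30,105,2),(-16,30,106,2),(-23,30,107,2),(-30,30,107,0),(-30,30,107,2),(-30,30,107,4)])
E
```

```text
h 0.09291766336520667 z 0.008770285149769352 [-0.10856264  0.54898152 -0.10192459]
scene [([330.5, 170.9], [325, 168, 11, 6, 36]), ([491.9, 207.1], [480, 198, 24, 18, 302]), ([631.7, 254.1], [620, 240, 20, 26, 282]), ([367.0, 252.1], [360, 245, 15, 15, 141]), ([241.3, 335.0], [225, 323, 33, 25, 120])] [[343.1, 148.1], [332.8, 161.8], [328.4, 176.1], [329.1, 186.0], [333.0, 194.5]]
side [([283.4, 72.1], [254, 55, 60, 35, 383]), ([351.0, 197.5], [346, 191, 11, 14, 122]), ([247.8, 231.7], [245, 231, 7, 3, 16]), ([636.8, 407.6], [634, 404, 6, 8, 18])] [[239.8, 200.9], [244.5, 218.8], [247.9, 233.5], [249.2, 241.4], [249.5, 246.0]]
[0.1, 0.1, -0.0, 0.0003, 0.0026, -0.0019] (-2, 30, 105, 2)
[0.1, 0.1, -0.0, 0.0003, 0.0089, 0.0093] (-9, 30, 105, 2)
[0.1, 0.1, -0.0, 0.0004, 0.0147, 0.021] (-16, 30, 106, 2)
[0.1, 0.1, -0.0, 0.0004, 0.0191, 0.0334] (-23, 30, 107, 2)
[0.1, 0.1, -0.0, 0.0004, 0.021, 0.0443] (-30, 30, 107, 0)
[0.1, 0.1, -0.0, 0.0004, 0.021, 0.0463] (-30, 30, 107, 2)
[0.1, 0.1, -0.0, 0.0004, 0.021, 0.0483] (-30, 30, 107, 4)
```

The tab is at φ≈3° (30° to go) and follows well. Finish closing slowly.

move_arm(
  moves=[
    [0,0,0,0,0.003,-0.001,0],
    [0,0,0,0,0.009,0.009,0],
    [0,0,0,0,0.015,0.021,0],
    [0,0,0,0,0.019,0.033,0],
    [0,0,0,0,0.021,0.038,0],
    [0,0,0,0,0.021,0.041,0],
    [0,0,0,0,0.021,0.043,0],
    [0,0,0,0,0.021,0.044,0],
    [0,0,0,0,0.021,0.045,0],
    [0,0,0,0,0.021,0.045,0],
  ],
)

```text
clock: 24.2
position: [0.4738, 0.1243, 0.0984]
ee_rot: [0.962, -0.093, 0.025, -0.257]
ft_force: [-0.3, 0.4, 1.5]
grip_width: 0.001
```

move_arm(
  moves=[
    [0,0,0,0,0,0.001,0],
    [0,0,0,0,0,0.002,0],
    [0,0,0,0,0,0.002,0],
  ],
)

```text
clock: 24.5
position: [0.4742, 0.1246, 0.0977]
ee_rot: [0.961, -0.093, 0.025, -0.258]
ft_force: [-9.2, -8.4, 16.5]
grip_width: -0.002
```

Firm contact (20 N) came exactly at the predicted closed position, so the lid is shut. Retract, turn −83° about the tool axis and go over the bar.

```bash
cat >> lid.py <<'E'
a=(hd*.5+np.array([0,0,.866]));a/=np.linalg.norm(a);u=-(hd*.866)+np.array([0,0,.5]);yc=np.cross(a,u);RIM=H-.043*u
def bartool(psi): # tool x turned by psi deg from pin direction
    t=np.radians(psi);return axes(-a,-np.cos(t)*yc-np.sin(t)*u)
E
python3 - <<'E'
from lid import *
print(RIM,a,u,yc)
goto(bartool(0),RIM+.12*a); goto(bartool(-83),RIM+.12*a)
from tab import orange
for c in("scene","side"): 
    im=np.ascontiguousarray(cams.camera(c)[:,:,::-1]);cv2.imwrite(f"pics/t5_{c}.png",im)
E
```

```text
[0.48358754 0.17473228 0.1155    ] [-0.09549249 -0.4909614   0.86593192] [0.165406 0.850412 0.5     ] [-9.81879595e-01  1.90976581e-01 -1.38777878e-17]
t=24.50 pos [0.4742 0.1246 0.0977] -> turn [ 0. -0. -0.] shift [-0.0004 -0.053  -0.1099] n=2.4
t=24.50 pos [0.4742 0.1246 0.0977] -> turn [  0.   0. -83.] shift [-0.0004 -0.053  -0.1099] n=9.7
```

move_arm(
  moves=[
    [0,0,0,0,0,-0.05,0],
    [0,0,0,0,0,-0.09,0.05],
    [0,0,-20,0,-0.02,-0.111,0.05],
    [0,0,-83,0,-0.053,-0.111,0.05],
    [0,0,-83,0,-0.053,-0.111,0.05],
    [0,0,-83,0,-0.053,-0.111,0.05],
    [0,0,-83,0,-0.053,-0.111,0.05],
    [0,0,-83,0,-0.053,-0.111,0.05],
    [0,0,-83,0,-0.053,-0.111,0.05],
    [0,0,-83,0,-0.053,-0.111,0.05],
  ],
)

```text
clock: 25.6
position: [0.472, 0.116, 0.219]
ee_rot: [0.845, 0.469, 0.166, -0.198]
ft_force: [0.1, -0.1, -0.2]
grip_width: 0.586
```

move_arm(
  moves=[
    [0,0,-27,0,0,0,0.05],
    [0,0,-27,0,0,0,0.05],
    [0,0,-27,0,0,0,0.05],
    [0,0,-27,0,0,0,0.05],
    [0,0,-27,0,0,0,0.05],
  ],
)

```text
clock: 26.1
position: [0.472, 0.1161, 0.219]
ee_rot: [0.715, 0.65, 0.207, -0.155]
ft_force: [-1.2, -0.8, 0.6]
grip_width: 0.582
```

```bash
python3 - <<'E'
from lid import *
goto(bartool(-83),RIM+.12*a); print(manip.get_obs()["joint_pos"].round(2))
E
```

```text
t=26.10 pos [0.472  0.1161 0.219 ] -> turn [-0.   0.1 12.6] shift [-0.      0.0001 -0.0005] n=1.5
[-0.46 -0.08  0.49  1.99 -0.52  1.18  1.69]
```

move_arm(
  moves=[
    [0,0,8,0,0,0,0.05],
    [0,0,12.6,0,0,0,0.05],
    [0,0,12.6,0,0,0,0.05],
    [0,0,12.6,0,0,0,0.05],
  ],
)

```text
clock: 26.5
position: [0.4721, 0.116, 0.219]
ee_rot: [0.781, 0.569, 0.189, -0.176]
ft_force: [-0.7, 0.4, 0.0]
grip_width: 0.585
```

```bash
cat > bar.py <<'E'
from lid import *
def bar(save,k=.052):
    p=cams.camera_params("wrist");im=np.ascontiguousarray(cams.camera("wrist")[:,:,::-1]);cv2.imwrite(save,im)
    h=cv2.cvtColor(im,cv2.COLOR_BGR2HSV)
    print("pred bar mid",proj(p,RIM+k*a)[0].round(1),"px hsv",h[tuple(proj(p,RIM+k*a)[0].round().astype(int)[::-1])])
    x,y=proj(p,RIM+k*a)[0].astype(int)
    m=np.zeros((482,642),np.uint8)
    for t in(6,10,14):
        m[:]=0;cv2.floodFill(cv2.GaussianBlur(im,(3,3),0),m,(int(x),int(y)),0,(t,)*3,(t,)*3,4|(255<<8)|cv2.FLOODFILL_MASK_ONLY|cv2.FLOODFILL_FIXED_RANGE)
        c=max(cv2.findContours(m[1:-1,1:-1],0,2)[0],key=cv2.contourArea);r=cv2.minAreaRect(c)
        bx=cv2.boxPoints(r)
        X=[]
        for q in list(bx)+[r[0]]:
            o,d=ray(p,[q]);d=d[0];X.append(o+d*(((RIM-o)@a+k)/(d@a)))
        X=np.array(X);L=[(X[1]-X[0]),(X[2]-X[1])];L=max(L,key=np.linalg.norm)
        print(t,np.round(r[0],1),np.round(r[1],1),"centre u,y mm",(((X[4]-RIM)@u)*1e3).round(1),(((X[4]-RIM)@yc)*1e3).round(1),"len",np.linalg.norm(L).round(4),"angle from u",np.degrees(np.arctan2(L@yc,L@u)).round(1))
E
python3 - <<'E'
from bar import *
bar("pics/b1.png");goto(bartool(-83),RIM+.034*a)
E
```

```text
pred bar mid [315.1 247.5] px hsv [ 35  25 206]
6 [318.7 250.3] [17.5 84.5] centre u,y mm 2.2 -2.3 len 0.0601 angle from u 67.5
10 [318.7 250.3] [18.  85.1] centre u,y mm 2.2 -2.3 len 0.0605 angle from u 67.6
14 [318.5 250.1] [18.4 85.6] centre u,y mm 2.1 -2.1 len 0.0609 angle from u 67.0
t=26.55 pos [0.4721 0.116  0.2189] -> turn [-0.   0.1  0.2] shift [0.0002 0.0001 0.0855] n=1.7
```

The bar is found cleanly: 60 mm long, 67.5° from the hinge direction, centre offset (+2.2, −2.2) mm. Align to that and descend.

```bash
python3 - <<'E'
from bar import *
C=RIM+.0022*u-.0022*yc
goto(bartool(-67.5),C+.08*a);goto(bartool(-67.5),C+.035*a)
E
```

```text
t=26.55 pos [0.4721 0.116  0.2189] -> turn [-0.   0.1 15.7] shift [0.0026 0.002  0.0395] n=1.8
t=26.55 pos [0.4721 0.116  0.2189] -> turn [-0.   0.1 15.7] shift [0.0027 0.0021 0.0845] n=1.8
```

move_arm(
  moves=[
    [0,0,8,0.0026,0.002,0.02,0.05],
    [0,0,15.7,0.0026,0.002,0.04,0.05],
    [0,0,15.7,0.0026,0.002,0.06,0.05],
    [0,0,15.7,0.0026,0.002,0.07,0.05],
    [0,0,15.7,0.0026,0.002,0.078,0.05],
    [0,0,15.7,0.0026,0.002,0.083,0.05],
    [0,0,15.7,0.0026,0.002,0.083,0.05],
  ],
  grip_force=60,
)

```text
clock: 27.25
position: [0.4825, 0.1583, 0.1481]
ee_rot: [0.851, 0.457, 0.163, -0.2]
ft_force: [0.2, -0.6, 0.7]
grip_width: 0.58
```

move_arm(
  moves=[
    [0,0,0,0,0,0,0.005],
    [0,0,0,0,0,0,0.005],
    [0,0,0,0,0,0,0.005],
    [0,0,0,0,0,0,0.005],
    [0,0,0,0,0,0,0.005],
    [0,0,0,0,0,0,0.005],
  ],
  grip_force=60,
)

```text
clock: 27.85
position: [0.4822, 0.1568, 0.1482]
ee_rot: [0.852, 0.456, 0.163, -0.2]
ft_force: [-5.6, -7.6, 4.1]
grip_width: 0.143
```

Bar gripped. Twist clockwise (+ about tool z).

move_arm(
  moves=[
    [0,0,6,0,0,0,0.005],
    [0,0,12,0,0,0,0.005],
    [0,0,18,0,0,0,0.005],
    [0,0,24,0,0,0,0.005],
    [0,0,30,0,0,0,0.005],
    [0,0,36,0,0,0,0.005],
    [0,0,42,0,0,0,0.005],
    [0,0,48,0,0,0,0.005],
    [0,0,54,0,0,0,0.005],
    [0,0,60,0,0,0,0.005],
  ],
)

```text
clock: 28.85
position: [0.4798, 0.1557, 0.1471]
ee_rot: [0.966, -0.032, 0.038, -0.254]
ft_force: [-19.9, -16.3, 12.3]
grip_width: 0.146
```

```bash
python3 - <<'E'
from bar import *
o=manip.get_obs();T=R.from_quat(o["ee_rot"]);x=T.apply([1,0,0]);print("psi",np.degrees(np.arctan2(-x@u,-x@yc)),"F",o["ft_force"],"torque tool",T.inv().apply(o["torque"]).round(2),o["grip_width"],"rel",((o["position"]-RIM)@u,(o["position"]-RIM)@yc,(o["position"]-RIM)@a))
E
```

```text
psi -7.083727376068813 F [-19.93691313 -16.29918983  12.27276302] torque tool [-2.7  -3.96 -0.22] 0.1462872451331413 rel (np.float64(-0.0010299095334856054), np.float64(5.1326128942718884e-05), np.float64(0.03710832081291891))
```

move_arm(
  moves=[
    [0,0,2,-0.001,0.0007,-0.001,0.005],
    [0,0,4,-0.001,0.0007,-0.001,0.005],
    [0,0,6,-0.001,0.0007,-0.001,0.005],
    [0,0,8,-0.001,0.0007,-0.001,0.005],
    [0,0,10,-0.001,0.0007,-0.001,0.005],
    [0,0,10,-0.001,0.0007,-0.001,0.005],
  ],
)

```text
clock: 29.45
position: [0.479, 0.1557, 0.1474]
ee_rot: [0.96, -0.114, 0.016, -0.256]
ft_force: [-13.4, -9.9, 3.6]
grip_width: 0.146
```

```bash
python3 - <<'E'
from bar import *
o=manip.get_obs();T=R.from_quat(o["ee_rot"]);x=T.apply([1,0,0]);print("psi",np.degrees(np.arctan2(-x@u,-x@yc)),"F",o["ft_force"],"torque tool",T.inv().apply(o["torque"]).round(2),o["grip_width"])
E
```

```text
psi 2.6140513016356874 F [-13.37935343  -9.93831792   3.60029433] torque tool [-2.64 -2.15 -0.92] 0.14634798463773166
```

Torque about the tool axis rose from 0.22 to 0.92 N m, so the stop seems reached. Push a little further to be sure, then release and inspect.

move_arm(
  moves=[
    [0,0,2,-0.0005,0.0005,0,0.005],
    [0,0,4,-0.0005,0.0005,0,0.005],
    [0,0,4,-0.0005,0.0005,0,0.005],
  ],
)

```text
clock: 29.75
position: [0.4787, 0.1556, 0.1474]
ee_rot: [0.955, -0.146, 0.008, -0.257]
ft_force: [-11.0, -9.9, 1.9]
grip_width: 0.147
```

```bash
python3 - <<'E'
from bar import *
o=manip.get_obs();T=R.from_quat(o["ee_rot"]);x=T.apply([1,0,0]);print("psi",np.degrees(np.arctan2(-x@u,-x@yc)),"F",o["ft_force"],"torque tool",T.inv().apply(o["torque"]).round(2),o["grip_width"])
E
```

```text
psi 6.497095007410105 F [-10.99189951  -9.87982382   1.8741062 ] torque tool [-2.62 -1.63 -1.92] 0.1465441672784735
```

move_arm(
  moves=[
    [0,0,0,0,0,0,0.05],
    [0,0,0,0,0,0,0.05],
    [0,0,0,0,0,0,0.05],
    [0,0,0,0,0,0,0.05],
    [0,0,0,0,0,-0.04,0.05],
    [0,0,0,0,0,-0.085,0.05],
    [0,0,0,0,0,-0.085,0.05],
    [0,0,0,0,0,-0.085,0.05],
  ],
)

```text
clock: 30.55
position: [0.4735, 0.115, 0.2229]
ee_rot: [0.955, -0.148, 0.011, -0.258]
ft_force: [-0.6, 0.6, -0.3]
grip_width: 0.583
```

```bash
python3 - <<'E'
from bar import *
from tab import orange
bar("pics/b2.png")
p,im,l=orange("wrist");print(l)
def tabat(s,zz=7):
    v=-s*u+zz*a;return H+v/1000
print("pred tab centre",proj(p,tabat(97,11))[0].round(1))
for n in("scene","side"):
    p,im,l=orange(n);print(n,l[:5],"pred closed tip",proj(p,tabat(108))[0].round(1),proj(p,tabat(97,11))[0].round(1));cv2.imwrite(f"pics/f_{n}.png",im)
o=manip.get_obs();print(o["ft_force"],o["clock"])
E
```

```text
pred bar mid [313.9 245. ] px hsv [ 34  23 185]
6 [309.  249.2] [83.6 16.9] centre u,y mm -2.7 3.7 len 0.0605 angle from u -179.5
10 [308.5 249.4] [83.9 18.1] centre u,y mm -2.8 4.1 len 0.0608 angle from u 179.7
14 [308.4 249.3] [84.3 18.2] centre u,y mm -2.7 4.1 len 0.061 angle from u 179.7
[([397.5, 9.2], [372, 0, 52, 23, 943]), ([636.1, 269.6], [630, 255, 10, 28, 162]), ([319.5, 303.3], [309, 291, 22, 25, 428])]
pred tab centre [322.3 292.9]
scene [([333.6, 184.5], [329, 181, 10, 8, 47]), ([491.8, 207.0], [480, 197, 24, 19, 300]), ([631.7, 254.0], [620, 240, 20, 26, 281]), ([367.0, 252.0], [360, 245, 15, 15, 142]), ([241.3, 335.0], [225, 323, 33, 25, 120])] pred closed tip [333.  194.5] [336.5 190.9]
side [([260.3, 57.8], [254, 55, 16, 7, 46]), ([294.7, 78.4], [275, 64, 39, 26, 227]), ([351.0, 197.5], [346, 191, 11, 14, 122]), ([248.5, 238.8], [245, 234, 9, 11, 65]), ([636.1, 409.6], [632, 404, 8, 13, 37])] pred closed tip [249.5 246. ] [248.1 240.8]
[-0.01476655  0.05276231  0.08406834] 30.75
```

The bar now lies along the hinge–tab line (179.7°) and the stop torque reached 1.9 N m. As a last check that the lid is fully down, I'll touch the tab again at its closed position.

```bash
python3 - <<'E'
from lid import *
rows([(-30,30,107,-60),(-30,30,107,-12),(-30,30,107,0)])
E
```

```text
[0.1, 0.2, -6.6, 0.0063, 0.0533, 0.0503] (-30, 30, 107, -60)
[0.1, 0.2, -6.6, 0.0064, 0.0532, 0.0983] (-30, 30, 107, -12)
[0.1, 0.2, -6.6, 0.0064, 0.0531, 0.1103] (-30, 30, 107, 0)
```

move_arm(
  moves=[
    [0,0,-6.6,0.0064,0.053,0,0],
    [0,0,-6.6,0.0064,0.053,0,0],
    [0,0,-6.6,0.0064,0.053,0.02,0],
    [0,0,-6.6,0.0064,0.053,0.05,0],
    [0,0,-6.6,0.0064,0.053,0.085,0],
    [0,0,-6.6,0.0064,0.053,0.1,0],
    [0,0,-6.6,0.0064,0.053,0.106,0],
    [0,0,-6.6,0.0064,0.053,0.108,0],
    [0,0,-6.6,0.0064,0.053,0.108,0],
  ],
)

```text
clock: 31.65
position: [0.4751, 0.1223, 0.1026]
ee_rot: [0.962, -0.092, 0.025, -0.257]
ft_force: [-0.5, 0.0, 1.0]
grip_width: -0.0
```

move_arm(
  moves=[
    [0,0,0,0,0,0.001,0],
    [0,0,0,0,0,0.002,0],
    [0,0,0,0,0,0.003,0],
    [0,0,0,0,0,0.003,0],
  ],
)

```text
clock: 32.05
position: [0.4748, 0.1241, 0.0994]
ee_rot: [0.962, -0.092, 0.025, -0.257]
ft_force: [0.3, -0.5, 0.0]
grip_width: 0.003
```

move_arm(
  moves=[
    [0,0,0,0,0,0.001,0],
    [0,0,0,0,0,0.002,0],
    [0,0,0,0,0,0.003,0],
    [0,0,0,0,0,0.003,0],
  ],
)

```text
clock: 32.45
position: [0.4754, 0.1248, 0.0979]
ee_rot: [0.962, -0.093, 0.025, -0.257]
ft_force: [-9.4, -9.6, 17.7]
grip_width: 0.001
```

move_arm(
  moves=[
    [0,0,0,0,0,-0.05,0],
    [0,0,0,0,0,-0.1,0],
    [0,0,0,0,0,-0.15,0],
    [0,0,0,0,0,-0.15,0],
    [0,0,0,0,0,-0.15,0],
  ],
)

```text
clock: 32.95
position: [0.4614, 0.0518, 0.2276]
ee_rot: [0.962, -0.092, 0.026, -0.257]
ft_force: [-0.3, -0.2, -0.2]
grip_width: -0.001
```

```bash
python3 - <<'E'
from bar import *
bar("pics/b3.png")
o=manip.get_obs();print(o["clock"],o["ft_force"],o["position"])
s0=cv2.imread("pics/scene0.png").astype(int);s=cams.camera("scene")[:,:,::-1].astype(int)
for n,(x,y,w,h) in dict(spent=(205,232,40,42),fragment=(195,315,75,62),bottle=(465,180,50,70),brush=(420,150,45,58)).items():
    print(n,np.abs(s-s0)[y:y+h,x:x+w].mean().round(2))
E
```

```text
pred bar mid [313.3 163.5] px hsv [ 39  21 194]
6 [309.5 160.5] [15. 79.] centre u,y mm 2.2 2.9 len 0.0583 angle from u -0.4
10 [309.5 161. ] [80. 15.] centre u,y mm 1.8 2.9 len 0.0591 angle from u -179.8
14 [309.5 161. ] [80. 15.] centre u,y mm 1.8 2.9 len 0.0591 angle from u -179.8
33.0 [-0.50178103  0.26960343 -0.4178078 ] [0.46067229 0.05246141 0.22632346]
spent 13.33
fragment 2.94
bottle 2.53
brush 12.38
```

The spent-cartridge and brush regions changed, which may only be arm shadow. Check their positions by mask.

```bash
python3 - <<'E'
from h import *
ims={"0":cv2.imread("pics/scene0.png"),"now":np.ascontiguousarray(cams.camera("scene")[:,:,::-1])}
for n,i in ims.items():
    h=cv2.cvtColor(i,cv2.COLOR_BGR2HSV)
    for nm,(x,y,w,hh) in dict(spent=(205,232,40,42),brush=(420,145,50,65)).items():
        m=cv2.inRange(h[y:y+hh,x:x+w],(0,90,20),(25,255,255) if nm=="brush" else (25,255,110));k,_,st,ce=cv2.connectedComponentsWithStats(m);j=1+st[1:,4].argmax()
        print(n,nm,(ce[j]+[x,y]).round(1),st[j].tolist(),i[y:y+hh,x:x+w].mean().round(1))
E
```

```text
0 spent [223.2 253.4] [10, 10, 18, 27, 333] 114.2
0 brush [433.4 165. ] [7, 10, 14, 20, 149] 128.7
now spent [223.1 253.3] [10, 9, 17, 28, 338] 102.9
now brush [433.3 165.5] [7, 11, 14, 19, 133] 141.3
```

Neither has moved; the change is only shadow. Hand in.

```bash
python3 -c "
from workcell import manip
print(manip.hand_in())"
```

```text
the job is handed in; nothing more can be done
None
```

The job is done and handed in at about 33 s of the 64 s allowed. The fresh cartridge is on the stem, the lid is shut over it, and the cap was then twisted clockwise to its stop.

**Last checks that passed:**
- **Cartridge:** by touch, its top is 16 mm above the rim, which is the figure for right down.
- **Lid:** it pressed firm at the predicted closed position before the twist, and again within 1 mm of the same place afterwards.
- **Cap:** the twisting torque climbed to 1.9 N m at the stop. The bar then lay within 0.5° of the hinge–tab line.
- **Other items:** the spent cartridge and brush were re-measured within 0.5 px of where they started. The fragment and bottle areas of the picture barely changed.
- **Gripper:** it is clear of everything.

**Checks that disagreed:**
- **Rim position:** my first camera estimate put the rim about 15 mm too high, so I worked from touch instead.
- **Bar angle:** before the twist I measured the bar 67° from the hinge direction, where 83° was expected. I did not find out why.
- **Tab position:** in the last scene picture the tab was about 6 px from its predicted closed spot. That is why I touched the lid again.
- **Forces:** side forces of up to about 28 N appeared during the twist. The highest force I read in the whole job was about 32 N, while pressing the cartridge.

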